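Clamp and close the bead jars for travel

ROBOT

A 6-joint arm with a two-finger parallel gripper is mounted at the origin on the work surface. World frame = base frame: x ahead of the robot, y to its left, z up, the work surface at z = 0. Lengths are in m, angles in degrees, forces in N, time in s.
With the tool pointing down it reaches from about 0.3 to 0.75 m from the base axis. Payload 8.5 kg.
Tool frame: the origin (TCP) lies on the centre line of the jaws, within the pads' length; the fingertips stand 17 mm ahead of it and the grasp point (between the pads) lies 2 mm behind it (env.tip_extent is the distance from the TCP to the fingertips, in m); z points along the fingers, y is the direction in which the jaws open and shut (so a half turn about z gives the same grasp; the last joint's range is limited). The gripper opens to 85 mm and grips with 20 to 120 N. Pads are 22 mm wide; open, the fingers measure 114 mm over their backs; the gripper's body (76 mm by 85 mm) begins 54 mm behind the grasp point. The pads swing forward as they close: fully open they stand 13 mm farther back than shut.
Start: joints at [-12.336, 21.807, 74.336, -0, 83.858, -12.336], TCP at [0.55, 0, 0.248] pointing down, gripper open.
Joint ranges: [-178.18, 178.18], [-50.72, 133.34], [12.68, 142.11], [-81.47, 261.47], [9.98, 163.14], [-165.26, 165.26]. Speed limits (degrees/s): [136.94, 136.94, 180, 180, 180, 180].

INTERFACE

Orientations are given as a 3x3 rotation matrix whose columns are the frame's x, y, z axes.
In Python, from rig import telemetry, get_image, camera_params, close_job, env gives the robot as it stands.
- The arm moves only by the tool apply_moves, never from a script. Its argument "motion" is a list of rows, each an object of numbers: "tx", "ty", "tz": the shift along the tool's x, y, z in cm; "turn": the turn about the tool's z in degrees; "jaw": the gripper's target within -1 to 1 (fully open at 1, half-way at 0, shut at -1). In form: [{"tx": .., "ty": .., "tz": .., "turn": .., "jaw": ..}, ...]. A call has 1 to 5 rows; each row is the pose to reach, as a shift and turn from the pose measured when the call began, along the tool's axes at that moment; what a row does not reach only later rows make up. A row lasts 1/12 s, in which the tool goes at most 41.7 mm and 7.16 degrees, less where a joint would pass 70% of its speed; a pose out of reach is approached as far as the arm can. A call with a gripper value outside its range is refused whole. The fingers move at their own pace and stop on an object; "squeeze" is the grip in N (left out, the last holds). Time passes only in rows, so rows that repeat a pose let the fingers close. It gives the time, the measured TCP pose, the force and the opening at its end, in the units of the state.
- telemetry.observe(): the state, without advancing time (a new reading comes with each control period).
- get_image(name): name is "scene" or "side" or "wrist"; returns (picture, depth): 400x640x3 uint8, red, green, blue; 400x640 float32, m along the optical axis (not along the pixel's ray), 0 where there is no reading.
- camera_params(name): a dict with "fx", "fy", "cx", "cy" (pixels), "rvec" (rotation vector, rad) and "tvec" (3), from world to camera coordinates, as OpenCV has them. Camera axes: x right, y down, z forward; pixel columns grow to the right and rows downward; lengths in m; the calibration is good to about 2 mm. The wrist camera is an equidistant fisheye: a pixel r from the principal point sees the ray r / f radians off the axis. A picture is of the moment at which its call begins: read the wrist's pose just before it. camera_params takes no time and is no camera call; for the wrist camera it gives the pose at the moment of the call.
- close_job(): hands the job in, once; it reports no verdict.
The state is a dict: "time_s": time; "q": joint angles; "qvel": joint speeds; "joint_efforts": joint torques, N m; "position": TCP position; "tool_rot": TCP orientation; "ft_force": force on the tool from outside, world axes, zero at the start; "wrist_torque": the same for the moment, N m; "grip_width": finger opening in m.
Only numpy, scipy, OpenCV 4.12 (cv2) and the standard library are available. Lean on these libraries where they do the work, as an engineer would, in place of code of your own. Each camera call takes 0.05 s, during which the arm holds its last target. There are 200 camera calls.

TASK

Pack the bead jars for the trip: stand every jar upright in a place of the wooden travel rack and swing the rack's cam lever fully round to its stop, so that the sliding rail clamps them against the back. Then close each clamped jar: set a wooden insert lid in its mouth, knob up, and screw an aluminium band down over it, clockwise, until it stops firmly on the lid. Leave the lever locked and the other things on the table alone; a lid and a band may be left over.

Things in the scene. Friction and masses are not known exactly. Their poses are not given: they have to be found in the camera images.
- jar_a: open clear glass jar full of beads, 68 mm diameter, mouth up: body 78 mm high, then a neck (54 mm diameter) with a coarse three-start thread (crest 60 mm) to the rim at 100 mm; mouth 48 mm inside. About 0.35 kg. Origin: centre of its underside, z up. One or two jars are there; an absent one reads None. Any lid and band fit any jar.
- jar_b: a second jar, the same as jar_a; either of the two may be absent (reads None).
- lid_a: loose wooden insert lid: disk 52 mm diameter, 4 mm thick (5 to 9 mm above the origin), a plug under it (45 mm diameter, 5 mm high) that drops into a jar mouth with 1.5 mm to spare all round, a knob on top (16 mm diameter, 9 to 24 mm above the origin). Origin: centre of the plug's underside, z up; it lies knob up. Seated, its origin is 95 mm above the jar's.
- lid_b: a second insert lid, the same as lid_a.
- band_a: loose aluminium screw band: ring 68 mm outer diameter, 21 mm high, its top turned in to a 43 mm hole through which the lid's knob passes; three nibs inside, 4 mm above the lower edge, run in the jar's thread. Origin: centre of its lower edge, z up; it lies right way up. Set over a lidded jar it rests on the thread, origin 88 to 97 mm above the jar's.
- band_b: a second band, the same as band_a. How bands screw: clockwise seen from above they go down 7 mm per 100 degrees and stop firmly on the lid with the origin 86 mm above the jar's; from set down to tight takes 60 to 190 degrees, so mostly several grasps. A firm twist is about 0.5 N m. A jar that is not clamped just turns along.
- rack: plywood travel rack fixed to the table; base x -115 to 65 mm, y -120 to 120 mm, 15 mm thick. Origin on the table below the middle between the two jar places; x points to the back rail, which has a V of two cork blocks (to 45 mm above the table) behind each place. In front a rail with cork pads (to 45 mm) slides along x, driven by the cam lever in front of it; closing presses each jar into its V with about 20 N.
- slot0 (a point): jar place at rack y = -65 mm: where the origin of a clamped jar lies, on the base's top face 15 mm above the table. Either place may be used. With the lever at 0 a jar has 8 mm of play, from here towards the lever (-x of the rack), and sideways as much as it stands off the V: put jars in 4 mm short of here.
- slot1 (a point): the same for the jar place at rack y = +65 mm.
- cam_lever (a joint): cam lever angle about its upright pivot, rad: 0 = fully open, lever pointing to the rack's -y; 1.571 = locked at its stop, lever pointing to the rack's -x, away from the jars. Closes clockwise seen from above, stays where it is left, needs about 7 to 11 N at the handle. It may start partly closed: then open it before putting jars in.
- cam_pivot (a point): point on the lever's pivot axis, 74 mm above the table, at rack x = -92 mm, y = 0.
- cam_grip (a point): middle of the lever's upright black round handle (22 mm diameter, 52 to 90 mm above the table), 75 mm from the pivot axis; 74 mm above the table.
- pliers: round-nose pliers lying on the table, 150 mm long, 14 mm high; bystander, origin under the joint. Leave alone.
- carabiner: steel carabiner lying on the table, 95 by 32 mm, 8 mm high; bystander. Leave alone.
- bead_dish: white ceramic dish with beads, 132 mm diameter, 30 mm high; bystander. Leave alone.
- bead_tray: triangular steel bead tray, 115 mm sides, 15 mm high; bystander. Leave alone.
- spool: wooden spool of dark red cord, 60 mm diameter, 40 mm high; bystander. Leave alone.
There are look-alikes about, which are no part of the job. Leave any blue or pink look-alike of the lid_a alone. Leave any green or yellow look-alike of the jar_b alone.

How it is judged:
By the outcome, as a careful person would: the job done as asked, in the order asked, and still so for the second after the job is handed in, with the robot touching nothing.
Of jar_a, jar_b only 1 to 2 are there at a start; the rules pass over those that are not, and their reading is None.
At some moment in a run one of lid_a, lid_b, band_a, band_b may be knocked a few centimetres aside while the robot is not near it.
Once in a run the grip may slacken for a moment while it holds something.
It also fails if it takes over 210 s, if anything falls off the work surface, if the arm or the gripper's body presses on something with over 40 N, if the wrist force passes 120 N, or if a joint passes its speed limit or range.

## Working session

There is one attempt and no reset: what is moved stays moved. The work goes in short steps, Python scripts to look and compute and a tool call to move; the robot and the scene stay as the last step left them, time stands still between calls to the robot, and variables do not carry over. Pictures are saved under pics/ and viewed, about 12 in all and at most 16, crops included, and the job is handed in when it is done.

Besides the shell and the picture viewer there is one more tool, called after "Emit:" in YAML: its name, and indented under it one key for each argument. apply_moves: Moves the arm, as the interface text tells. Its arguments: {"type":"object","properties":{"motion":{"type":"array"},"squeeze":{"type":"number"}},"required":["motion"]}

```bash
ls; mkdir -p pics
cat > h.py <<'E'
import numpy as np, cv2
from rig import telemetry, get_image, camera_params, env
def grab(n):
    p=camera_params(n); im,d=get_image(n); return im,d,p
def save(im,f): cv2.imwrite('pics/'+f,im[...,::-1])
def world(p,u,v,z=None,d=None,fish=False):
    R=cv2.Rodrigues(np.array(p['rvec'],float))[0]; t=np.array(p['tvec'],float).ravel()
    x=(np.asarray(u,float)-p['cx'])/p['fx']; y=(np.asarray(v,float)-p['cy'])/p['fy']
    if fish:
        r=np.hypot(x,y)+1e-9; s=np.tan(r)/r; x=x*s;y=y*s
    ray=np.stack([x,y,np.ones_like(x)],-1)
    if d is not None: return (ray*np.asarray(d)[...,None]-t)@R
    w=ray@R; c=-R.T@t
    return c+w*((z-c[2])/w[...,2])[...,None]
def cloud(n):
    im,d,p=grab(n); v,u=np.mgrid[:400,:640]
    P=world(p,u,v,d=d,fish=n=='wrist'); P[d<=0]=np.nan
    return im,P,p
E
python3 - <<'E'
from h import *
s=telemetry.observe(); print(s)
for n in ['scene','side','wrist']:
    im,P,p=cloud(n); save(im,n+'0.png'); np.savez('pics/'+n+'0.npz',im=im,P=P); print(n,p)
a=[cv2.imread(f'pics/{n}0.png') for n in ['scene','side']]
E
```

```text
pics
{'time_s': 0.0, 'q': array([-1.23362710e+01,  2.18413177e+01,  7.43862135e+01,  3.66546449e-04,
        8.38582497e+01, -1.23347389e+01]), 'qvel': array([-0.03104053,  0.00270255,  0.06273339,  0.04298703,  0.00722538,
        0.12185601]), 'joint_efforts': array([-1.00240642e-03, -4.48466885e+01, -2.31285810e+01, -2.87182611e-04,
        4.73836102e-03,  1.77242771e-05]), 'position': array([5.49722547e-01, 5.52083104e-05, 2.47700101e-01]), 'tool_rot': array([[ 2.76682437e-05,  9.99998932e-01, -1.46123108e-03],
       [ 9.99999946e-01, -2.71917928e-05,  3.26080100e-04],
       [ 3.26040018e-04, -1.46124003e-03, -9.99998879e-01]]), 'ft_force': array([-0.67904024, -0.07470258, -0.35536107]), 'wrist_torque': array([-0.02399932, -0.0072746 ,  0.00356208]), 'grip_width': 0.08533804157548146}
scene {'fx': 366.36832966471076, 'fy': 366.36832966471076, 'cx': 318.5984377284124, 'cy': 198.03863096068523, 'rvec': array([ 2.40615539,  0.9981523 , -0.28827842]), 'tvec': array([-0.27466086, -0.25494954,  1.37855998])}
side {'fx': 362.5160650691185, 'fy': 362.5160650691185, 'cx': 321.2215375094934, 'cy': 207.25293152485847, 'rvec': array([ 0.42719183, -2.82565811,  1.01187049]), 'tvec': array([0.41393755, 0.16642978, 1.13692728])}
wrist {'fx': 309.70691628693146, 'fy': 309.70691628693146, 'cx': 320.61698112716357, 'cy': 200.71613330867928, 'rvec': array([-2.87866203e+00, -1.00695467e-03,  3.07011769e-03]), 'tvec': array([-0.54996241, -0.03336772,  0.37949337])}
```

View pics/scene0.png

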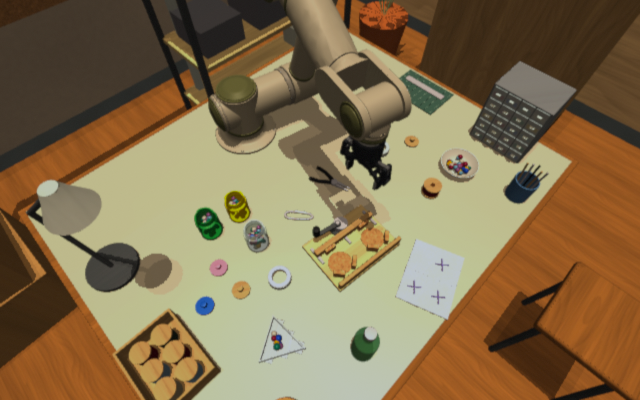

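View pics/side0.png

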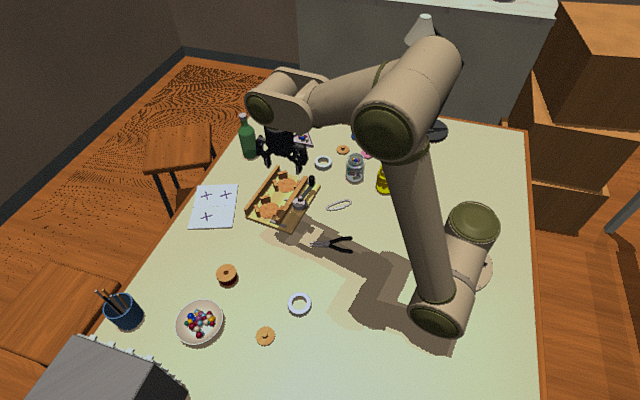

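Run:
```python
from h import *
for n in ['scene','side']:
    z=np.load(f'pics/{n}0.npz'); im,P=z['im'],z['P']
    pts={'scene':dict(jar=(256,236),lid=(241,290),lid2=(411,141),band=(279,277),pink=(218,267),blue=(205,305),pivotarea=(316,231),slot1=(340,263),slot2=(375,238),green=(208,222),spool=(431,187),pliers=(328,180)),
     'side':dict(jar=(355,168),band2=(299,303),lid2=(265,336),lid=(343,149),band=(323,162),knob=(311,181),lev=(299,203),s1=(266,210),s2=(285,185),spool=(227,274))}[n]
    for k,(u,v) in pts.items():
        print(n,k,P[v,u].round(3), np.nanmedian(P[v-3:v+4,u-3:u+4].reshape(-1,3),0).round(3))
a=cv2.imread('pics/scene0.png')[190:310,190:410]; a=cv2.resize(a,None,fx=3.6,fy=3.6,interpolation=3)
cv2.imwrite('pics/c1.png',a)
```

```text
scene jar [ 0.417 -0.277  0.099] [ 0.415 -0.274  0.09 ]
scene lid [ 0.48  -0.399  0.023] [ 0.477 -0.398  0.013]
scene lid2 [0.479 0.384 0.017] [0.478 0.389 0.008]
scene band [ 0.519 -0.293 -0.002] [ 0.518 -0.294 -0.001]
scene pink [ 0.378 -0.403  0.021] [ 0.376 -0.403  0.015]
scene blue [ 0.442 -0.495  0.021] [ 0.441 -0.495  0.015]
scene pivotarea [ 0.521 -0.143  0.089] [ 0.52  -0.142  0.086]
scene slot1 [ 0.618 -0.14   0.011] [ 0.618 -0.141  0.014]
scene slot2 [ 0.639 -0.006  0.016] [ 0.639 -0.005  0.014]
scene green [ 0.285 -0.347  0.099] [ 0.283 -0.344  0.091]
scene spool [0.653 0.254 0.038] [0.653 0.254 0.038]
scene pliers [ 0.377  0.057 -0.002] [0.383 0.053 0.009]
side jar [ 0.38  -0.235  0.074] [ 0.38  -0.236  0.074]
side band2 [ 0.415  0.276 -0.003] [ 0.415  0.276 -0.002]
side lid2 [0.465 0.402 0.023] [0.467 0.4   0.016]
side lid [ 0.465 -0.393  0.01 ] [ 0.463 -0.391  0.008]
side band [ 0.523 -0.31  -0.003] [ 0.522 -0.308 -0.001]
side knob [ 0.51  -0.127  0.076] [ 0.51  -0.129  0.071]
side lev [ 0.528 -0.049  0.041] [ 0.527 -0.048  0.042]
side s1 [ 0.637 -0.008  0.012] [ 0.637 -0.008  0.013]
side s2 [ 0.615 -0.136  0.015] [ 0.615 -0.136  0.014]
side spool [0.64  0.27  0.038] [0.641 0.27  0.038]
```

View pics/c1.png

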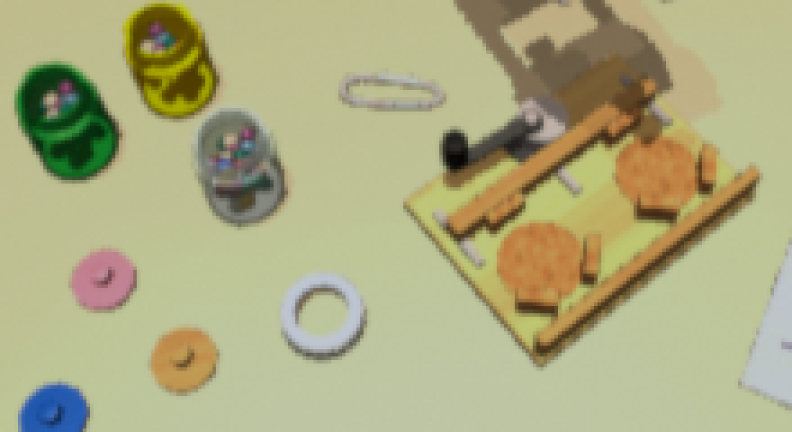

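View pics/wrist0.png

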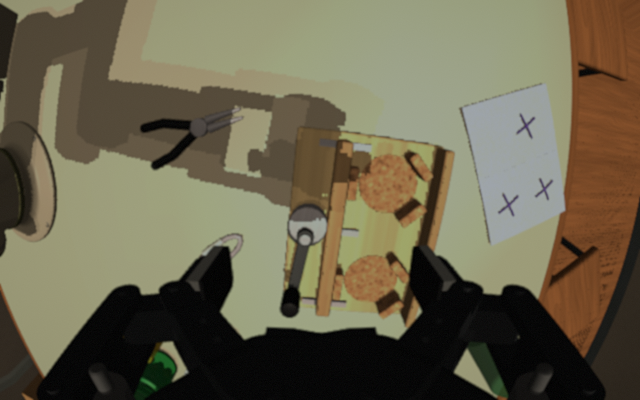

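Run:
```python
from h import *
A=[]
for n in ['scene','side','wrist']:
    z=np.load(f'pics/{n}0.npz'); im,P=z['im'],z['P']
    m=(P[...,2]>.009)&(P[...,2]<.06)&(P[...,0]>.48)&(P[...,0]<.76)&(P[...,1]>-.24)&(P[...,1]<.1)
    m=cv2.morphologyEx(m.astype(np.uint8),cv2.MORPH_OPEN,np.ones((3,3)))>0
    q=P[m][:,:2].astype(np.float32)
    r=cv2.minAreaRect(q); print(n,r,len(q))
    mb=m&(abs(P[...,2]-.015)<.005); print(' basez',np.median(P[mb][:,2]))
    k=(im.max(-1)<60)&(P[...,2]>.05)&(P[...,2]<.1)&(np.hypot(P[...,0]-.515,P[...,1]+.13)<.03)
    print(' handle',P[k].mean(0),P[k].min(0),P[k].max(0),k.sum())
    hsv=cv2.cvtColor(im,cv2.COLOR_RGB2HSV)
    # cork discs
    c=(hsv[...,0]<18)&(hsv[...,1]>120)&(abs(P[...,2]-.015)<.006)&m
    nn,l,st,ce=cv2.connectedComponentsWithStats(c.astype(np.uint8))
    for i in range(1,nn):
        if st[i,4]>40:
            q=P[l==i]; print(' disc',st[i,4],ce[i].round(0),cv2.minEnclosingCircle(q[:,:2].astype(np.float32)))
```

```text
scene ((0.6002295613288879, -0.07413160800933838), (0.2404087483882904, 0.18079516291618347), 83.5794677734375) 4261
 basez 0.013562027473619547
 handle [ 0.52037739 -0.14158041  0.08070023] [ 0.50958256 -0.14945042  0.05976989] [ 0.5273474  -0.13195069  0.09179712] 58
 disc 324 [372. 237.] ((0.6294642090797424, -0.008551751263439655), 0.03674609586596489)
 disc 356 [340. 262.] ((0.6173332333564758, -0.13931314647197723), 0.03562739118933678)
side ((0.5942389965057373, -0.07050171494483948), (0.24265554547309875, 0.18211227655410767), 82.91691589355469) 2792
 basez 0.013022004077260495
 handle [ 0.51032197 -0.12956329  0.07448245] [ 0.50102199 -0.14327999  0.05221672] [ 0.51875628 -0.10041146  0.09100919] 50
 disc 198 [286. 184.] ((0.6162264943122864, -0.13963735103607178), 0.03769201040267944)
 disc 249 [268. 210.] ((0.6297682523727417, -0.004526528064161539), 0.040774572640657425)
 disc 41 [290. 222.] ((0.5439796447753906, 0.020940614864230156), 0.02811349928379059)
wrist ((0.597986102104187, -0.06979148089885712), (0.2403017282485962, 0.17972132563591003), 83.4297103881836) 25224
 basez 0.015597231107034865
 handle [ 0.51636214 -0.12807244  0.07633627] [ 0.50627312 -0.14304103  0.05048328] [ 0.52730616 -0.10063907  0.09217604] 529
 disc 2335 [387. 183.] ((0.6307862997055054, -0.007671712897717953), 0.038245439529418945)
 disc 1660 [370. 279.] ((0.6169351935386658, -0.13857460021972656), 0.03680272027850151)
```

Run:
```python
from h import *
print('tip',env.tip_extent, [a for a in dir(env) if a[0]!='_'])
C=lambda q:[round(float(x),4) for x in (*cv2.minEnclosingCircle(q[:,:2].astype(np.float32))[0],cv2.minEnclosingCircle(q[:,:2].astype(np.float32))[1])]
for n in ['scene','side','wrist']:
    z=np.load(f'pics/{n}0.npz'); im,P=z['im'],z['P']; print(n)
    def near(x,y,r,z0,z1): return (np.hypot(P[...,0]-x,P[...,1]-y)<r)&(P[...,2]>z0)&(P[...,2]<z1)
    for nm,a in dict(jar_top=(.4,-.26,.06,.094,.11),jar_body=(.4,-.26,.06,.03,.115),handle=(.516,-.133,.03,.086,.1),lid=(.475,-.395,.04,.004,.03),lidknob=(.475,-.395,.04,.018,.03),lid2=(.472,.392,.04,.004,.03),lid2knob=(.472,.392,.04,.018,.03),band=(.52,-.30,.05,.012,.03),band2=(.415,.276,.05,.012,.03),yel=(.33,-.29,.05,.094,.11),green=(.28,-.345,.05,.094,.11)).items():
        m=near(*a)
        if m.sum()>2:
            q=P[m]; print('  ',nm,m.sum(),'circ',C(q),'zmax',q[:,2].max().round(3),'bbox',q.min(0).round(3),q.max(0).round(3))
```

```text
tip 0.017 ['MotionError', 'tip_extent']
scene
   jar_top 104 circ [0.3912, -0.2674, 0.0302] zmax 0.103 bbox [ 0.363 -0.297  0.094] [ 0.421 -0.237  0.103]
   jar_body 571 circ [0.3928, -0.2679, 0.034] zmax 0.103 bbox [ 0.36  -0.301  0.031] [ 0.426 -0.234  0.103]
   handle 32 circ [0.5169, -0.1382, 0.0098] zmax 0.092 bbox [ 0.508 -0.147  0.086] [ 0.526 -0.129  0.092]
   lid 251 circ [0.4733, -0.3979, 0.0259] zmax 0.026 bbox [ 0.448 -0.423  0.004] [ 0.498 -0.374  0.026]
   lidknob 28 circ [0.4722, -0.3984, 0.0085] zmax 0.026 bbox [ 0.464 -0.405  0.018] [ 0.48  -0.391  0.026]
   lid2 107 circ [0.4763, 0.3942, 0.0268] zmax 0.024 bbox [0.452 0.369 0.004] [0.499 0.42  0.024]
   lid2knob 11 circ [0.4747, 0.3939, 0.008] zmax 0.024 bbox [0.469 0.387 0.019] [0.482 0.401 0.024]
   band 260 circ [0.5247, -0.297, 0.0339] zmax 0.026 bbox [ 0.491 -0.331  0.012] [ 0.558 -0.264  0.026]
   band2 45 circ [0.4308, 0.2865, 0.0282] zmax 0.024 bbox [0.417 0.262 0.012] [0.451 0.312 0.024]
   yel 36 circ [0.3341, -0.2749, 0.0465] zmax 0.103 bbox [ 0.288 -0.29   0.094] [ 0.378 -0.252  0.103]
   green 94 circ [
[... 854 characters left out ...]
.0351] zmax 0.024 bbox [ 0.485 -0.326  0.013] [ 0.552 -0.258  0.024]
   band2 264 circ [0.4111, 0.2837, 0.0343] zmax 0.024 bbox [0.377 0.251 0.012] [0.443 0.317 0.024]
   yel 14 circ [0.3702, -0.2706, 0.0214] zmax 0.1 bbox [ 0.357 -0.289  0.095] [ 0.38  -0.252  0.1  ]
wrist
   jar_top 11 circ [0.3656, -0.2482, 0.0061] zmax 0.099 bbox [ 0.362 -0.253  0.096] [ 0.369 -0.243  0.099]
   jar_body 11 circ [0.3656, -0.2482, 0.0061] zmax 0.099 bbox [ 0.362 -0.253  0.096] [ 0.369 -0.243  0.099]
   handle 258 circ [0.5148, -0.135, 0.0112] zmax 0.092 bbox [ 0.504 -0.145  0.086] [ 0.525 -0.125  0.092]
   green 59 circ [0.2704, -0.3183, 0.0118] zmax 0.102 bbox [ 0.26  -0.325  0.094] [ 0.281 -0.311  0.102]
```

Emit:
apply_moves:
  motion:
    - {"tx":-3.4,"ty":-0.9,"tz":1,"turn":0,"jaw":0}
    - {"tx":-6.8,"ty":-1.8,"tz":2,"turn":0,"jaw":0}
    - {"tx":-10.2,"ty":-2.7,"tz":3,"turn":0,"jaw":0}
    - {"tx":-13.5,"ty":-3.5,"tz":4,"turn":0,"jaw":0}
    - {"tx":-13.5,"ty":-3.5,"tz":5,"turn":0,"jaw":0}
  squeeze: 40

```text
time_s: 0.57
position: [0.5137, -0.1397, 0.1971]
tool_rot: [[0.005, 1.0, -0.002], [1.0, -0.005, -0.001], [-0.001, -0.002, -1.0]]
ft_force: [0.3, 0.2, 0.0]
grip_width: 0.0431
```

Run:
```python
from h import *
s=telemetry.observe(); print(s['position'],s['tool_rot'].round(3).tolist(),s['grip_width'],s['time_s'])
im,P,p=cloud('wrist'); save(im,'w1.png'); np.savez('pics/w1.npz',im=im,P=P)
def near(x,y,r,z0,z1): return (np.hypot(P[...,0]-x,P[...,1]-y)<r)&(P[...,2]>z0)&(P[...,2]<z1)
m=near(.515,-.135,.025,.086,.1); q=P[m]; print(m.sum(),cv2.minEnclosingCircle(q[:,:2].astype(np.float32)),q.max(0))
m=near(.53,-.063,.02,.05,.1); q=P[m]; print('piv',m.sum(),np.median(q,0),q.max(0))
```

```text
[ 0.5136853  -0.13968142  0.19714674] [[0.005, 1.0, -0.002], [1.0, -0.005, -0.001], [-0.001, -0.002, -1.0]] 0.043108742278025775 0.5667
568 ((0.5149744153022766, -0.1352892965078354), 0.011046767234802246) [ 0.52547734 -0.1253714   0.09294659]
piv 594 [ 0.53077303 -0.0669621   0.05437147] [ 0.54145158 -0.05376796  0.05949108]
```

View pics/w1.png

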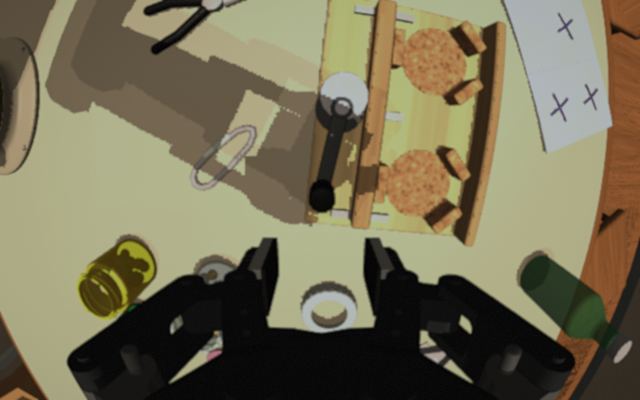

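Emit:
apply_moves:
  motion:
    - {"tx":0.44,"ty":0.13,"tz":4,"turn":0,"jaw":0}
    - {"tx":0.44,"ty":0.13,"tz":8,"turn":0,"jaw":0}
    - {"tx":0.44,"ty":0.13,"tz":12,"turn":0,"jaw":0}
    - {"tx":0.44,"ty":0.13,"tz":12.2,"turn":0,"jaw":0}
    - {"tx":0.44,"ty":0.13,"tz":12.2,"turn":0,"jaw":-0.2}

```text
time_s: 1.03
position: [0.5138, -0.1318, 0.0727]
tool_rot: [[0.004, 1.0, -0.008], [1.0, -0.003, 0.003], [0.003, -0.008, -1.0]]
ft_force: [0.6, -0.1, 1.4]
grip_width: 0.0341
```

Emit:
apply_moves:
  motion:
    - {"tx":0,"ty":0,"tz":0,"turn":0,"jaw":-0.9}
    - {"tx":0,"ty":0,"tz":0,"turn":0,"jaw":-0.9}
    - {"tx":0,"ty":0,"tz":0,"turn":0,"jaw":-0.9}
    - {"tx":0,"ty":0,"tz":0,"turn":0,"jaw":-0.9}

```text
time_s: 1.37
position: [0.5148, -0.1321, 0.0747]
tool_rot: [[0.003, 1.0, -0.004], [1.0, -0.003, 0.002], [0.002, -0.004, -1.0]]
ft_force: [-0.9, 0.9, 8.4]
grip_width: 0.0211
```

Emit:
apply_moves:
  motion:
    - {"tx":-0.05,"ty":0.3,"tz":-0.2,"turn":-2,"jaw":-0.9}
    - {"tx":-0.1,"ty":0.6,"tz":-0.2,"turn":-4,"jaw":-0.9}
    - {"tx":-0.12,"ty":0.9,"tz":-0.2,"turn":-6,"jaw":-0.9}
    - {"tx":-0.12,"ty":1.1,"tz":-0.2,"turn":-7,"jaw":-0.9}
    - {"tx":-0.12,"ty":1.2,"tz":-0.2,"turn":-7,"jaw":-0.9}

```text
time_s: 1.78
position: [0.5229, -0.1333, 0.0754]
tool_rot: [[-0.121, 0.993, -0.015], [0.993, 0.121, 0.003], [0.005, -0.015, -1.0]]
ft_force: [-20.5, -7.4, -6.3]
grip_width: 0.0208
```

Emit:
apply_moves:
  motion:
    - {"tx":0,"ty":0,"tz":0,"turn":0,"jaw":0}
    - {"tx":0,"ty":0,"tz":0,"turn":0,"jaw":0}
    - {"tx":0,"ty":0,"tz":-4,"turn":0,"jaw":0}
    - {"tx":0,"ty":0,"tz":-8,"turn":0,"jaw":0.5}
    - {"tx":0,"ty":0,"tz":-12,"turn":0,"jaw":1}

```text
time_s: 2.2
position: [0.5249, -0.1334, 0.1979]
tool_rot: [[-0.121, 0.993, -0.014], [0.993, 0.121, 0.003], [0.004, -0.013, -1.0]]
ft_force: [0.4, -1.0, -1.1]
grip_width: 0.0653
```

Emit:
apply_moves:
  motion:
    - {"tx":-2.0,"ty":-2.2,"tz":-1,"turn":7,"jaw":1}
    - {"tx":-4,"ty":-4.5,"tz":-2,"turn":14,"jaw":1}
    - {"tx":-6,"ty":-6.7,"tz":-2,"turn":21,"jaw":1}
    - {"tx":-8,"ty":-9,"tz":-2,"turn":28,"jaw":1}
    - {"tx":-9,"ty":-11,"tz":-2,"turn":35,"jaw":1}

```text
time_s: 2.62
position: [0.4262, -0.238, 0.2203]
tool_rot: [[0.476, 0.879, -0.011], [0.879, -0.476, 0.0], [-0.005, -0.01, -1.0]]
ft_force: [-0.0, 0.1, 0.0]
grip_width: 0.085
```

Run:
```python
from h import *
s=telemetry.observe(); print(s['position'],s['tool_rot'].round(3).tolist(),s['q'].round(1))
for n in ['wrist','scene','side']:
    im,P,p=cloud(n); save(im,f'{n}2.png'); np.savez(f'pics/{n}2.npz',im=im,P=P)
    def near(x,y,r,z0,z1): return (np.hypot(P[...,0]-x,P[...,1]-y)<r)&(P[...,2]>z0)&(P[...,2]<z1)
    for nm,a in dict(jar=(.389,-.266,.045,.095,.108),handle=(.52,-.135,.025,.086,.1),band=(.521,-.294,.045,.015,.03),lidk=(.47,-.396,.03,.018,.03),band2=(.415,.283,.05,.015,.03),lid2k=(.47,.396,.03,.018,.03)).items():
        m=near(*a);q=P[m]
        if len(q)>3: print(n,nm,m.sum(),cv2.minEnclosingCircle(q[:,:2].astype(np.float32)),q[:,2].max())
```

```text
[ 0.42622222 -0.23800119  0.22032956] [[0.476, 0.879, -0.011], [0.879, -0.476, 0.0], [-0.005, -0.01, -1.0]] [-42.9  17.2  86.3  -0.4  76.9 -14.4]
wrist jar 1216 ((0.3904469311237335, -0.2643907070159912), 0.03069794923067093) 0.10235611815815734
wrist handle 505 ((0.5234467387199402, -0.13751645386219025), 0.01127605326473713) 0.0923628041366922
wrist band 1663 ((0.5226226449012756, -0.29327520728111267), 0.03443276882171631) 0.023599007914298777
scene jar 87 ((0.3921782672405243, -0.26623886823654175), 0.031176678836345673) 0.10272262034740877
scene handle 36 ((0.5259092450141907, -0.14142604172229767), 0.010602449998259544) 0.09123832900927856
scene band 251 ((0.523794949054718, -0.29697346687316895), 0.0342797227203846) 0.02579065424267369
scene lidk 25 ((0.47272971272468567, -0.3972938358783722), 0.008061304688453674) 0.026154675341838126
scene band2 129 ((0.41479191184043884, 0.28017935156822205), 0.03515911102294922) 0.022487948008150262
scene lid2k 14 ((0.47579267621040344, 0.3941097557544708), 0.008531740866601467) 0.024687436125422325
side jar 51 ((0.3864661455154419, -0.26395151019096375), 0.030487779527902603) 0.10055321189764901
side handle 18 ((0.5184710025787354, -0.1384163349866867), 0.01000303216278553) 0.09289469135937428
side band 99 ((0.5185680389404297, -0.29134249687194824), 0.03498174622654915) 0.02364914516548386
side lidk 11 ((0.467124879360199, -0.394753634929657), 0.007952298037707806) 0.023051076930616306
side band2 252 ((0.4111214280128479, 0.2835842967033386), 0.03424790874123573) 0.024999814150751577
side lid2k 28 ((0.47062379121780396, 0.39597219228744507), 0.008076511323451996) 0.02408297288072878
```

View pics/wrist2.png

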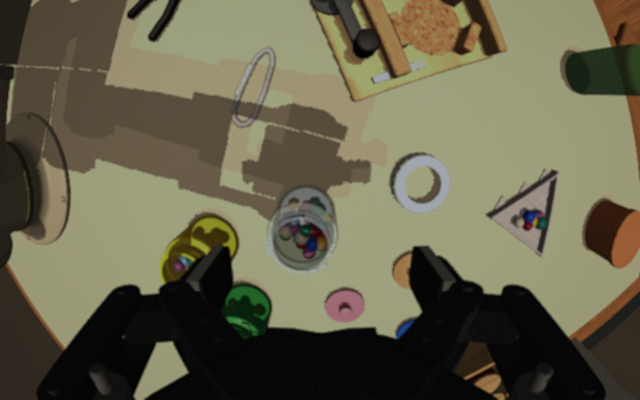

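```bash
cat >> h.py <<'E'
def rel(x,y,z,head=None):
    s=telemetry.observe(); R=s['tool_rot']; d=R.T@(np.array([x,y,z])-s['position'])*100
    h=np.degrees(np.arctan2(R[1,1],R[0,1])); t=0 if head is None else (h-head+90)%180-90
    print('tx %.2f ty %.2f tz %.2f turn %.1f'%(*d,t),'| pos',s['position'].round(4),'head %.1f q6 %.1f w %.4f t %.1f'%(h,s['q'][5],s['grip_width'],s['time_s']),'F',s['ft_force'].round(1))
E
python3 -c "
from h import *
rel(.3904,-.2644,.2,-96.6)"
```

```text
tx -4.12 ty -1.87 tz 2.05 turn 68.5 | pos [ 0.4265 -0.2369  0.2201] head -28.1 q6 -14.6 w 0.0853 t 2.8 F [ 0.  -0.4 -0.5]
```

Emit:
apply_moves:
  motion:
    - {"tx":-1,"ty":-0.5,"tz":0,"turn":7,"jaw":1}
    - {"tx":-2,"ty":-1,"tz":0,"turn":14,"jaw":1}
    - {"tx":-3,"ty":-1.5,"tz":0,"turn":21,"jaw":1}
    - {"tx":-4.02,"ty":-1.89,"tz":0,"turn":28,"jaw":1}
    - {"tx":-4.02,"ty":-1.89,"tz":0,"turn":34,"jaw":1}

```text
time_s: 3.18
position: [0.3911, -0.2638, 0.2211]
tool_rot: [[0.886, 0.464, -0.01], [0.464, -0.886, 0.0], [-0.009, -0.005, -1.0]]
ft_force: [-0.2, 0.0, 0.3]
grip_width: 0.0857
```

Emit:
apply_moves:
  motion:
    - {"tx":0,"ty":0,"tz":0,"turn":7,"jaw":1}
    - {"tx":0,"ty":0,"tz":0,"turn":14,"jaw":1}
    - {"tx":0,"ty":0,"tz":0,"turn":21,"jaw":1}
    - {"tx":0,"ty":0,"tz":0,"turn":28,"jaw":1}
    - {"tx":0,"ty":0,"tz":0,"turn":34,"jaw":1}

```text
time_s: 3.6
position: [0.3922, -0.2632, 0.2218]
tool_rot: [[0.994, -0.113, -0.009], [-0.113, -0.994, -0.001], [-0.009, 0.002, -1.0]]
ft_force: [0.5, -0.2, -0.2]
grip_width: 0.0853
```

```bash
python3 -c "
from h import *
im,P,p=cloud('wrist')
m=(np.hypot(P[...,0]-.39,P[...,1]+.264)<.045)&(P[...,2]>.095)&(P[...,2]<.108)
print(m.sum(),cv2.minEnclosingCircle(P[m][:,:2].astype(np.float32)))
rel(.3904,-.2644,.066,-96.6)"
```

```text
1286 ((0.3901892602443695, -0.2645814120769501), 0.030864575877785683)
tx -0.02 ty 0.11 tz 15.57 turn -0.2 | pos [ 0.3921 -0.2632  0.2217] head -96.8 q6 48.8 w 0.0853 t 3.6 F [-0.2  0.1  0.8]
```

Emit:
apply_moves:
  motion:
    - {"tx":0,"ty":0.11,"tz":4,"turn":0,"jaw":1}
    - {"tx":0,"ty":0.11,"tz":8,"turn":0,"jaw":1}
    - {"tx":-0.02,"ty":0.11,"tz":12,"turn":0,"jaw":1}
    - {"tx":-0.02,"ty":0.11,"tz":15.5,"turn":0,"jaw":1}
    - {"tx":-0.02,"ty":0.11,"tz":15.6,"turn":0,"jaw":1}

```text
time_s: 4.07
position: [0.3893, -0.2621, 0.0613]
tool_rot: [[0.993, -0.114, -0.015], [-0.114, -0.993, 0.006], [-0.015, -0.005, -1.0]]
ft_force: [-0.2, 0.9, -0.8]
grip_width: 0.0855
```

Emit:
apply_moves:
  motion:
    - {"tx":0,"ty":0,"tz":0,"turn":0,"jaw":0.3}
    - {"tx":0,"ty":0,"tz":0,"turn":0,"jaw":0.3}
    - {"tx":0,"ty":0,"tz":0,"turn":0,"jaw":0.3}
    - {"tx":0,"ty":0,"tz":0,"turn":0,"jaw":0.3}
  squeeze: 45

```text
time_s: 4.4
position: [0.3899, -0.2624, 0.0628]
tool_rot: [[0.993, -0.113, -0.013], [-0.113, -0.994, 0.004], [-0.013, -0.003, -1.0]]
ft_force: [-0.1, -0.4, -3.3]
grip_width: 0.0664
```

```bash
python3 -c "
from h import *
rel(.3904,-.2644,.066,-96.6)
print(telemetry.observe()['tool_rot'].round(4))
# carry: slot0 minus 4mm along rack x
xa=np.array([.9934,-.115]);o=np.array([.623,-.0733]);ya=np.array([.115,.9934])
g=o-.065*ya-.004*xa; print(g)"
```

```text
tx 0.06 ty 0.19 tz -0.32 turn 0.1 | pos [ 0.3899 -0.2624  0.0628] head -96.5 q6 48.6 w 0.0664 t 4.4 F [-0.1 -0.4 -3.3]
[[ 0.9935 -0.1134 -0.0127]
 [-0.1133 -0.9935  0.0043]
 [-0.0131 -0.0028 -0.9999]]
[ 0.6115514 -0.137411 ]
```

Emit:
apply_moves:
  motion:
    - {"tx":0,"ty":0,"tz":-1.5,"turn":0,"jaw":0.3}
    - {"tx":0,"ty":0,"tz":-4,"turn":0,"jaw":0.3}
    - {"tx":0,"ty":0,"tz":-6.8,"turn":0,"jaw":0.3}
    - {"tx":0,"ty":0,"tz":-6.8,"turn":0,"jaw":0.3}

```text
time_s: 4.73
position: [0.3924, -0.2641, 0.1361]
tool_rot: [[0.994, -0.113, -0.006], [-0.113, -0.994, -0.003], [-0.006, 0.004, -1.0]]
ft_force: [1.7, -1.1, -2.9]
grip_width: 0.0664
```

Emit:
apply_moves:
  motion:
    - {"tx":3,"ty":-1,"tz":0,"turn":0,"jaw":0.3}
    - {"tx":7,"ty":-2.4,"tz":0,"turn":0,"jaw":0.3}
    - {"tx":11,"ty":-3.8,"tz":0,"turn":0,"jaw":0.3}
    - {"tx":15,"ty":-5,"tz":0,"turn":0,"jaw":0.3}
    - {"tx":17,"ty":-5.7,"tz":0,"turn":0,"jaw":0.3}

```text
time_s: 5.15
position: [0.5711, -0.2253, 0.135]
tool_rot: [[0.994, -0.111, -0.004], [-0.111, -0.994, -0.003], [-0.003, 0.004, -1.0]]
ft_force: [-0.4, 0.0, -3.0]
grip_width: 0.0667
```

```bash
python3 -c "
from h import *
rel(.6115,-.1374,.1278,-96.6)
print(telemetry.observe()['tool_rot'].round(4))
"
```

```text
tx 3.04 ty -9.18 tz 0.68 turn 0.2 | pos [ 0.5711 -0.2253  0.135 ] head -96.4 q6 64.0 w 0.0667 t 5.2 F [-0.4  0.  -3. ]
[[ 0.9939 -0.1106 -0.0038]
 [-0.1106 -0.9939 -0.0034]
 [-0.0034  0.0038 -1.    ]]
```

Emit:
apply_moves:
  motion:
    - {"tx":1,"ty":-3,"tz":0,"turn":0,"jaw":0.3}
    - {"tx":2,"ty":-6,"tz":0,"turn":0,"jaw":0.3}
    - {"tx":3.04,"ty":-9.18,"tz":0.3,"turn":0.2,"jaw":0.3}
    - {"tx":3.04,"ty":-9.18,"tz":0.3,"turn":0.2,"jaw":0.3}

```text
time_s: 5.48
position: [0.6128, -0.1318, 0.1311]
tool_rot: [[0.994, -0.109, -0.004], [-0.109, -0.994, -0.001], [-0.004, 0.002, -1.0]]
ft_force: [-0.6, 0.3, -4.8]
grip_width: 0.0666
```

Run:
```python
from h import *
im,P,p=cloud('wrist'); save(im,'w3.png')
def near(x,y,r,z0,z1): return (np.hypot(P[...,0]-x,P[...,1]-y)<r)&(P[...,2]>z0)&(P[...,2]<z1)
m=near(.6115,-.1374,.05,.15,.2); q=P[m]; print('rim',m.sum(),cv2.minEnclosingCircle(q[:,:2].astype(np.float32)) if m.sum() else 0,q[:,2].max() if m.sum() else 0)
rel(.6115,-.1374,.0795,-96.6)
```

```text
rim 20003 ((0.6115832328796387, -0.13739769160747528), 0.050073832273483276) 0.1999970761849939
tx -0.00 ty 0.30 tz 5.18 turn 0.3 | pos [ 0.6121 -0.1343  0.1313] head -96.3 q6 73.3 w 0.0667 t 5.5 F [ 0.3 -0.5 -3.5]
```

View pics/w3.png

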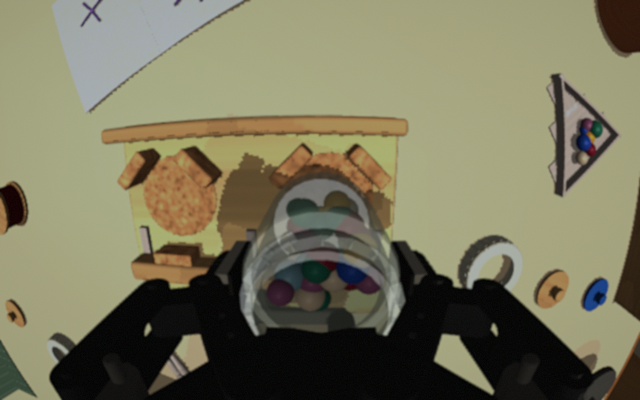

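Emit:
apply_moves:
  motion:
    - {"tx":0,"ty":0.3,"tz":0,"turn":0.3,"jaw":0.3}
    - {"tx":0,"ty":0.3,"tz":1.5,"turn":0.3,"jaw":0.3}
    - {"tx":0,"ty":0.3,"tz":2.8,"turn":0.3,"jaw":0.3}
    - {"tx":0,"ty":0.3,"tz":3.8,"turn":0.3,"jaw":0.3}
    - {"tx":0,"ty":0.3,"tz":4.4,"turn":0.3,"jaw":0.3}

```text
time_s: 5.95
position: [0.6108, -0.1382, 0.0861]
tool_rot: [[0.993, -0.116, -0.006], [-0.116, -0.993, -0.002], [-0.006, 0.003, -1.0]]
ft_force: [-0.8, 0.1, -3.5]
grip_width: 0.0672
```

```bash
python3 -c "
from h import *
rel(.6115,-.1374,.078,-96.6)
"
```

```text
tx 0.07 ty -0.09 tz 0.81 turn -0.1 | pos [ 0.6108 -0.1382  0.0861] head -96.7 q6 73.3 w 0.0672 t 6.0 F [-0.8  0.1 -3.5]
```

Emit:
apply_moves:
  motion:
    - {"tx":0.07,"ty":-0.09,"tz":0.2,"turn":0,"jaw":0.3}
    - {"tx":0.07,"ty":-0.09,"tz":0.5,"turn":0,"jaw":0.3}
    - {"tx":0.07,"ty":-0.09,"tz":0.7,"turn":0,"jaw":0.3}
    - {"tx":0.07,"ty":-0.09,"tz":0.75,"turn":0,"jaw":0.3}
    - {"tx":0.07,"ty":-0.09,"tz":0.8,"turn":0,"jaw":0.3}

```text
time_s: 6.37
position: [0.6117, -0.1375, 0.0784]
tool_rot: [[0.993, -0.116, -0.005], [-0.116, -0.993, -0.002], [-0.005, 0.003, -1.0]]
ft_force: [-0.1, -1.0, -2.7]
grip_width: 0.0672
```

Emit:
apply_moves:
  motion:
    - {"tx":0,"ty":0,"tz":0.05,"turn":0,"jaw":0.3}
    - {"tx":0,"ty":0,"tz":0.12,"turn":0,"jaw":0.3}
    - {"tx":0,"ty":0,"tz":0.15,"turn":0,"jaw":0.3}

```text
time_s: 6.62
position: [0.6123, -0.1376, 0.0778]
tool_rot: [[0.993, -0.116, -0.003], [-0.116, -0.993, -0.003], [-0.003, 0.003, -1.0]]
ft_force: [-0.1, 0.6, 3.7]
grip_width: 0.0666
```

Emit:
apply_moves:
  motion:
    - {"tx":0,"ty":0,"tz":0,"turn":0,"jaw":0.6}
    - {"tx":0,"ty":0,"tz":0,"turn":0,"jaw":1}
    - {"tx":0,"ty":0,"tz":0,"turn":0,"jaw":1}
    - {"tx":0,"ty":0,"tz":-2,"turn":0,"jaw":1}
    - {"tx":0,"ty":0,"tz":-5,"turn":0,"jaw":1}

```text
time_s: 7.03
position: [0.6112, -0.137, 0.1258]
tool_rot: [[0.993, -0.116, -0.009], [-0.116, -0.993, -0.001], [-0.009, 0.002, -1.0]]
ft_force: [0.6, 0.6, -0.0]
grip_width: 0.0854
```

Emit:
apply_moves:
  motion:
    - {"tx":0,"ty":0,"tz":-4,"turn":0,"jaw":1}
    - {"tx":0,"ty":0,"tz":-8,"turn":0,"jaw":1}
    - {"tx":-3,"ty":-1,"tz":-10,"turn":0,"jaw":0.5}
    - {"tx":-6,"ty":-1,"tz":-10,"turn":0,"jaw":0}
    - {"tx":-8,"ty":-1,"tz":-10,"turn":0,"jaw":0}

```text
time_s: 7.45
position: [0.5323, -0.1171, 0.2281]
tool_rot: [[0.993, -0.116, -0.007], [-0.116, -0.993, -0.002], [-0.006, 0.003, -1.0]]
ft_force: [1.2, 0.1, -0.8]
grip_width: 0.0514
```

Run:
```python
from h import *
for n in ['wrist','scene','side']:
    im,P,p=cloud(n); save(im,f'{n}4.png')
    def near(x,y,r,z0,z1): return (np.hypot(P[...,0]-x,P[...,1]-y)<r)&(P[...,2]>z0)&(P[...,2]<z1)
    for nm,a in dict(jar=(.612,-.138,.045,.108,.125),handle=(.522,-.136,.025,.086,.1)).items():
        m=near(*a);q=P[m]
        if len(q)>3: print(n,nm,m.sum(),cv2.minEnclosingCircle(q[:,:2].astype(np.float32)),q[:,2].max())
rel(.523,-.1375,.078)
```

```text
wrist jar 1700 ((0.6133480072021484, -0.13690659403800964), 0.030694162473082542) 0.11787447026455605
wrist handle 442 ((0.5241034030914307, -0.1374947875738144), 0.011231118813157082) 0.0921989119146574
scene jar 130 ((0.6140257716178894, -0.1402408480644226), 0.03036913089454174) 0.11839009728436771
scene handle 37 ((0.5256974697113037, -0.14089757204055786), 0.010484187863767147) 0.09269838919377597
side jar 66 ((0.6088421940803528, -0.13840991258621216), 0.03065454587340355) 0.11584000489035069
side handle 18 ((0.5198026895523071, -0.1362842619419098), 0.012301664799451828) 0.09187419664900061
tx -0.65 ty 2.07 tz 14.93 turn 0.0 | pos [ 0.5331 -0.1176  0.2272] head -96.7 q6 72.0 w 0.0426 t 7.6 F [ 0.7  0.3 -0.5]
```

View pics/wrist4.png

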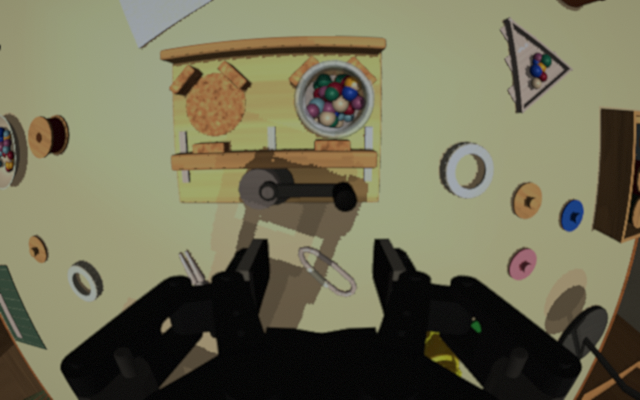

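Emit:
apply_moves:
  motion:
    - {"tx":-0.65,"ty":2.07,"tz":0,"turn":-7,"jaw":0}
    - {"tx":-0.65,"ty":2.07,"tz":0,"turn":-14,"jaw":0}
    - {"tx":-0.65,"ty":2.07,"tz":1,"turn":-21,"jaw":0}
    - {"tx":-0.65,"ty":2.07,"tz":2,"turn":-28,"jaw":0}
    - {"tx":-0.65,"ty":2.07,"tz":3,"turn":-35,"jaw":0}

```text
time_s: 8.02
position: [0.5249, -0.1378, 0.1967]
tool_rot: [[0.878, 0.479, -0.008], [0.479, -0.878, -0.001], [-0.007, -0.003, -1.0]]
ft_force: [1.1, -0.2, 0.4]
grip_width: 0.0427
```

Emit:
apply_moves:
  motion:
    - {"tx":0,"ty":0,"tz":0,"turn":-7,"jaw":0}
    - {"tx":0,"ty":0,"tz":0,"turn":-14,"jaw":0}
    - {"tx":0,"ty":0,"tz":0,"turn":-21,"jaw":0}
    - {"tx":0,"ty":0,"tz":0,"turn":-28,"jaw":0}
    - {"tx":0,"ty":0,"tz":0,"turn":-35,"jaw":0}

```text
time_s: 8.43
position: [0.5258, -0.1382, 0.1963]
tool_rot: [[0.439, 0.899, -0.008], [0.899, -0.439, -0.001], [-0.004, -0.007, -1.0]]
ft_force: [-0.6, 0.3, 0.0]
grip_width: 0.0428
```

Emit:
apply_moves:
  motion:
    - {"tx":0,"ty":0,"tz":0,"turn":-7,"jaw":0}
    - {"tx":0,"ty":0,"tz":0,"turn":-14,"jaw":0}
    - {"tx":0,"ty":0,"tz":0,"turn":-20,"jaw":0}
    - {"tx":0,"ty":0,"tz":0,"turn":-20,"jaw":0}

```text
time_s: 8.77
position: [0.5267, -0.1385, 0.1959]
tool_rot: [[0.101, 0.995, -0.008], [0.995, -0.101, -0.001], [-0.002, -0.008, -1.0]]
ft_force: [0.1, 0.7, -0.2]
grip_width: 0.0428
```

```bash
python3 -c "
from h import *
rel(.5237,-.1373,.0775,-6.6)
"
```

```text
tx 0.10 ty -0.22 tz 11.84 turn 0.8 | pos [ 0.5267 -0.1385  0.1959] head -5.8 q6 -21.2 w 0.0428 t 8.8 F [ 0.1  0.7 -0.2]
```

Emit:
apply_moves:
  motion:
    - {"tx":0.1,"ty":-0.22,"tz":4,"turn":0.8,"jaw":0}
    - {"tx":0.1,"ty":-0.22,"tz":8,"turn":0.8,"jaw":0}
    - {"tx":0.1,"ty":-0.22,"tz":11.4,"turn":0.8,"jaw":0}
    - {"tx":0.1,"ty":-0.22,"tz":11.6,"turn":0.8,"jaw":-0.2}
    - {"tx":0.1,"ty":-0.22,"tz":11.6,"turn":0.8,"jaw":-0.9}
  squeeze: 40

```text
time_s: 9.18
position: [0.5237, -0.1373, 0.079]
tool_rot: [[0.117, 0.993, -0.01], [0.993, -0.117, 0.0], [-0.001, -0.01, -1.0]]
ft_force: [0.7, 0.0, 0.7]
grip_width: 0.0234
```

Emit:
apply_moves:
  motion:
    - {"tx":0,"ty":0,"tz":0,"turn":0,"jaw":-0.9}
    - {"tx":0,"ty":0,"tz":0,"turn":0,"jaw":-0.9}
    - {"tx":0,"ty":0,"tz":0,"turn":0,"jaw":-0.9}

```text
time_s: 9.43
position: [0.5235, -0.1373, 0.0797]
tool_rot: [[0.118, 0.993, -0.011], [0.993, -0.118, 0.001], [-0.001, -0.011, -1.0]]
ft_force: [-5.0, 0.6, -11.1]
grip_width: 0.0204
```

```bash
cat >> h.py <<'E'
PIV=np.array([.5314,-.0627]); 
def arc(a_list):
    s=telemetry.observe(); R=s['tool_rot']; p=s['position']
    v=p[:2]-PIV; xa=np.array([.9934,-.115]);ya=np.array([.115,.9934])
    a0=np.degrees(np.arctan2(-v@xa,-v@ya)); print('angle %.1f r %.4f'%(a0,np.hypot(*v)),'head',np.degrees(np.arctan2(R[1,1],R[0,1])).round(1),p.round(4),s['ft_force'].round(1))
    for a in a_list:
        t=np.radians(a0+a); g=PIV+.075*(-np.cos(t)*ya-np.sin(t)*xa); d=R.T@np.array([g[0]-p[0],g[1]-p[1],0])*100
        print('a %.0f tx %.2f ty %.2f tz %.2f turn %.0f'%(a,*d,a))
E
python3 -c "
from h import *
arc([6,12,18,24,30,31])
"
```

```text
angle -0.6 r 0.0750 head -6.8 [ 0.5235 -0.1373  0.0797] [ -5.    0.6 -11.1]
a 6 tx 0.03 ty -0.78 tz 0.01 turn 6
a 12 tx 0.14 ty -1.56 tz 0.02 turn 12
a 18 tx 0.34 ty -2.32 tz 0.03 turn 18
a 24 tx 0.61 ty -3.06 tz 0.03 turn 24
a 30 tx 0.96 ty -3.76 tz 0.04 turn 30
a 31 tx 1.02 ty -3.88 tz 0.04 turn 31
```

Emit:
apply_moves:
  motion:
    - {"tx":0.03,"ty":-0.78,"tz":0,"turn":6,"jaw":-0.9}
    - {"tx":0.14,"ty":-1.56,"tz":0,"turn":12,"jaw":-0.9}
    - {"tx":0.34,"ty":-2.32,"tz":0,"turn":18,"jaw":-0.9}
    - {"tx":0.61,"ty":-3.06,"tz":0,"turn":24,"jaw":-0.9}
    - {"tx":0.96,"ty":-3.76,"tz":0,"turn":30,"jaw":-0.9}
  squeeze: 50

```text
time_s: 9.85
position: [0.4881, -0.1234, 0.0799]
tool_rot: [[0.603, 0.798, -0.008], [0.798, -0.603, 0.0], [-0.005, -0.007, -1.0]]
ft_force: [6.7, 1.0, -27.3]
grip_width: 0.0201
```

```bash
python3 -c "
from h import *
arc([6,12,18,24,30,31])
"
```

```text
angle 28.9 r 0.0746 head -37.1 [ 0.4881 -0.1234  0.0799] [  6.7   1.  -27.3]
a 6 tx -0.02 ty -0.78 tz 0.01 turn 6
a 12 tx 0.08 ty -1.56 tz 0.01 turn 12
a 18 tx 0.26 ty -2.33 tz 0.01 turn 18
a 24 tx 0.52 ty -3.07 tz 0.02 turn 24
a 30 tx 0.86 ty -3.78 tz 0.02 turn 30
a 31 tx 0.92 ty -3.89 tz 0.02 turn 31
```

Emit:
apply_moves:
  motion:
    - {"tx":0,"ty":-0.78,"tz":0.1,"turn":6,"jaw":-0.9}
    - {"tx":0.08,"ty":-1.56,"tz":0.15,"turn":12,"jaw":-0.9}
    - {"tx":0.26,"ty":-2.33,"tz":0.15,"turn":18,"jaw":-0.9}
    - {"tx":0.52,"ty":-3.07,"tz":0.15,"turn":24,"jaw":-0.9}
    - {"tx":0.86,"ty":-3.78,"tz":0.15,"turn":30,"jaw":-0.9}

```text
time_s: 10.27
position: [0.4642, -0.094, 0.0797]
tool_rot: [[0.923, 0.385, -0.004], [0.385, -0.923, -0.002], [-0.005, -0.0, -1.0]]
ft_force: [3.3, 0.9, -14.4]
grip_width: 0.0203
```

```bash
python3 -c "
from h import *
arc([6,12,18,24,30,33])
"
```

```text
angle 58.4 r 0.0741 head -67.4 [ 0.4642 -0.094   0.0797] [  3.3   0.9 -14.4]
a 6 tx -0.08 ty -0.78 tz 0.00 turn 6
a 12 tx 0.01 ty -1.56 tz 0.00 turn 12
a 18 tx 0.18 ty -2.33 tz -0.00 turn 18
a 24 tx 0.43 ty -3.07 tz -0.00 turn 24
a 30 tx 0.76 ty -3.78 tz -0.00 turn 30
a 33 tx 0.95 ty -4.13 tz -0.00 turn 33
```

Emit:
apply_moves:
  motion:
    - {"tx":-0.04,"ty":-0.78,"tz":0.1,"turn":6,"jaw":-0.9}
    - {"tx":0.03,"ty":-1.56,"tz":0.1,"turn":12,"jaw":-0.9}
    - {"tx":0.18,"ty":-2.33,"tz":0.1,"turn":18,"jaw":-0.9}
    - {"tx":0.43,"ty":-3.07,"tz":0.1,"turn":24,"jaw":-0.9}
    - {"tx":0.76,"ty":-3.78,"tz":0.1,"turn":30,"jaw":-0.9}

```text
time_s: 10.68
position: [0.4581, -0.0564, 0.0797]
tool_rot: [[0.991, -0.133, -0.0], [-0.133, -0.991, -0.004], [0.0, 0.004, -1.0]]
ft_force: [3.8, -2.1, -14.0]
grip_width: 0.0206
```

```bash
python3 -c "
from h import *
arc([2,4,6])
"
```

```text
angle 88.3 r 0.0735 head -97.6 [ 0.4581 -0.0564  0.0797] [  3.8  -2.1 -14. ]
a 2 tx -0.16 ty -0.25 tz -0.00 turn 2
a 4 tx -0.15 ty -0.52 tz -0.00 turn 4
a 6 tx -0.14 ty -0.78 tz -0.00 turn 6
```

Emit:
apply_moves:
  motion:
    - {"tx":-0.03,"ty":-0.2,"tz":0.1,"turn":0,"jaw":-0.9}
    - {"tx":-0.03,"ty":-0.4,"tz":0.1,"turn":0,"jaw":-0.9}
    - {"tx":-0.03,"ty":-0.6,"tz":0.1,"turn":0,"jaw":-0.9}
    - {"tx":-0.03,"ty":-0.7,"tz":0.1,"turn":0,"jaw":-0.9}

```text
time_s: 11.02
position: [0.4585, -0.0546, 0.0797]
tool_rot: [[0.992, -0.129, -0.002], [-0.129, -0.992, -0.015], [0.0, 0.015, -1.0]]
ft_force: [-17.0, -45.0, -10.7]
grip_width: 0.0205
```

```bash
python3 -c "
from h import *
arc([2,4,6])
"
```

```text
angle 89.8 r 0.0733 head -97.4 [ 0.4585 -0.0546  0.0797] [-17.  -45.  -10.7]
a 2 tx -0.17 ty -0.26 tz -0.00 turn 2
a 4 tx -0.16 ty -0.52 tz -0.01 turn 4
a 6 tx -0.14 ty -0.78 tz -0.01 turn 6
```

Emit:
apply_moves:
  motion:
    - {"tx":0,"ty":0,"tz":0,"turn":0,"jaw":-0.9}
    - {"tx":0,"ty":0,"tz":0,"turn":0,"jaw":0}
    - {"tx":0,"ty":0,"tz":0,"turn":0,"jaw":0}
    - {"tx":0,"ty":0,"tz":-4,"turn":0,"jaw":0}
    - {"tx":0,"ty":0,"tz":-8,"turn":0,"jaw":0}

```text
time_s: 11.43
position: [0.4588, -0.0531, 0.1611]
tool_rot: [[0.992, -0.128, -0.002], [-0.128, -0.992, -0.014], [-0.0, 0.014, -1.0]]
ft_force: [0.2, -0.9, 0.2]
grip_width: 0.0423
```

Run:
```python
from h import *
for n in ['wrist','scene','side']:
    im,P,p=cloud(n); save(im,f'{n}5.png')
    def near(x,y,r,z0,z1): return (np.hypot(P[...,0]-x,P[...,1]-y)<r)&(P[...,2]>z0)&(P[...,2]<z1)
    for nm,a in dict(jar=(.613,-.138,.045,.108,.125),handle=(.458,-.054,.025,.086,.1),lidk=(.47,-.396,.03,.018,.03),band=(.521,-.294,.045,.015,.03)).items():
        m=near(*a);q=P[m]
        if len(q)>3: print(n,nm,m.sum(),cv2.minEnclosingCircle(q[:,:2].astype(np.float32)),q[:,2].max())
rel(.47,-.34,.17,-97)
```

```text
wrist jar 395 ((0.593536376953125, -0.13762252032756805), 0.019587580114603043) 0.11767284740628017
wrist handle 757 ((0.45814308524131775, -0.05540682002902031), 0.011131202802062035) 0.09213118264455984
wrist lidk 111 ((0.4713711738586426, -0.39364880323410034), 0.00852551031857729) 0.025838782222515098
wrist band 1569 ((0.5228831171989441, -0.2924570143222809), 0.0341811403632164) 0.02349554909627339
scene jar 131 ((0.6167441606521606, -0.14057236909866333), 0.030252909287810326) 0.11738319362911127
scene handle 32 ((0.45984119176864624, -0.05915697664022446), 0.011171407997608185) 0.09193638865132227
scene lidk 27 ((0.4726635813713074, -0.39795708656311035), 0.008571412414312363) 0.028163092960623724
scene band 249 ((0.5246008038520813, -0.2969221770763397), 0.03413017839193344) 0.026658363448851464
side jar 63 ((0.61149001121521, -0.13828572630882263), 0.031093651428818703) 0.1158149857123287
side handle 19 ((0.45378348231315613, -0.05458666384220123), 0.009662332944571972) 0.09094177936320683
side lidk 7 ((0.466634064912796, -0.3905019164085388), 0.0061452751979231834) 0.02476318135185328
side band 16 ((0.4948880672454834, -0.29680395126342773), 0.02341846562922001) 0.022433166306544832
tx 4.58 ty 28.28 tz -0.13 turn -0.3 | pos [ 0.4607 -0.0537  0.1635] head -97.3 q6 76.8 w 0.0429 t 11.6 F [-0.4 -1.2 -0.6]
```

Emit:
apply_moves:
  motion:
    - {"tx":1,"ty":4,"tz":0,"turn":0,"jaw":0}
    - {"tx":2,"ty":8,"tz":0,"turn":0,"jaw":0}
    - {"tx":3,"ty":12,"tz":0,"turn":0,"jaw":0}
    - {"tx":4,"ty":16,"tz":0,"turn":0,"jaw":0}
    - {"tx":4.5,"ty":20,"tz":0,"turn":0,"jaw":0}

```text
time_s: 12.0
position: [0.4804, -0.2598, 0.1674]
tool_rot: [[0.992, -0.127, 0.009], [-0.127, -0.992, -0.018], [0.012, 0.017, -1.0]]
ft_force: [0.2, 0.6, 0.7]
grip_width: 0.0431
```

Emit:
apply_moves:
  motion:
    - {"tx":0,"ty":4,"tz":0,"turn":0,"jaw":-0.2}
    - {"tx":0,"ty":8,"tz":1,"turn":0,"jaw":-0.2}
    - {"tx":0,"ty":11,"tz":2,"turn":0,"jaw":-0.2}
    - {"tx":0,"ty":12.5,"tz":2,"turn":0,"jaw":-0.2}
    - {"tx":0,"ty":12.5,"tz":2,"turn":0,"jaw":-0.2}

```text
time_s: 12.42
position: [0.4642, -0.3866, 0.1488]
tool_rot: [[0.992, -0.129, 0.009], [-0.129, -0.991, -0.018], [0.012, 0.017, -1.0]]
ft_force: [0.4, 0.1, -0.2]
grip_width: 0.0341
```

Run:
```python
from h import *
im,P,p=cloud('wrist'); save(im,'w6.png')
m=(np.hypot(P[...,0]-.471,P[...,1]+.394)<.03)&(P[...,2]>.018)&(P[...,2]<.03); q=P[m]
c,r=cv2.minEnclosingCircle(q[:,:2].astype(np.float32)); print(m.sum(),c,r)
rel(*c,.031,-97)
```

```text
291 (0.47116711735725403, -0.3953651189804077) 0.008389580994844437
tx 0.64 ty 0.79 tz 11.85 turn -0.4 | pos [ 0.4647 -0.3846  0.1493] head -97.4 q6 46.7 w 0.0340 t 12.5 F [0.5 0.8 0.3]
```

View pics/w6.png

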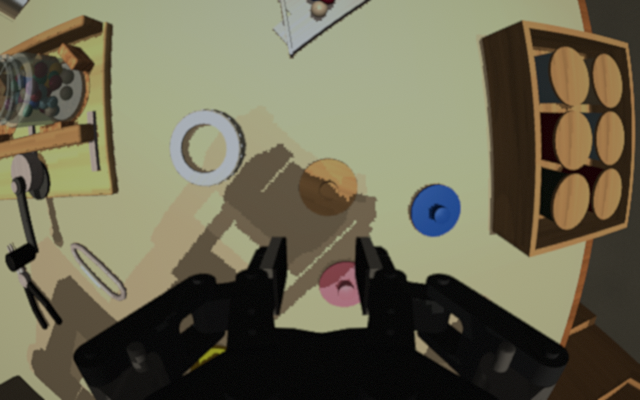

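Emit:
apply_moves:
  motion:
    - {"tx":0.64,"ty":0.79,"tz":3,"turn":0,"jaw":-0.2}
    - {"tx":0.64,"ty":0.79,"tz":6,"turn":0,"jaw":-0.2}
    - {"tx":0.64,"ty":0.79,"tz":9,"turn":0,"jaw":-0.2}
    - {"tx":0.64,"ty":0.79,"tz":11,"turn":0,"jaw":-0.2}
    - {"tx":0.64,"ty":0.79,"tz":11.2,"turn":0,"jaw":-0.2}
  squeeze: 30

```text
time_s: 12.88
position: [0.4708, -0.3921, 0.0345]
tool_rot: [[0.992, -0.126, 0.006], [-0.126, -0.992, -0.013], [0.007, 0.012, -1.0]]
ft_force: [-0.4, 0.5, 0.2]
grip_width: 0.0342
```

Run:
```python
from h import *
rel(.4712,-.3954,.030)
```

```text
tx 0.08 ty 0.32 tz 0.45 turn 0.0 | pos [ 0.4708 -0.3921  0.0345] head -97.2 q6 46.6 w 0.0342 t 12.9 F [-0.4  0.5  0.2]
```

Emit:
apply_moves:
  motion:
    - {"tx":0.08,"ty":0.32,"tz":0.2,"turn":0,"jaw":-0.2}
    - {"tx":0.08,"ty":0.32,"tz":0.45,"turn":0,"jaw":-0.2}
    - {"tx":0.08,"ty":0.32,"tz":0.45,"turn":0,"jaw":-1}
    - {"tx":0.08,"ty":0.32,"tz":0.45,"turn":0,"jaw":-1}
    - {"tx":0.08,"ty":0.32,"tz":0.45,"turn":0,"jaw":-1}

```text
time_s: 13.3
position: [0.4718, -0.3956, 0.0314]
tool_rot: [[0.992, -0.126, 0.008], [-0.126, -0.992, -0.014], [0.009, 0.013, -1.0]]
ft_force: [1.5, 2.1, 4.7]
grip_width: 0.0143
```

Emit:
apply_moves:
  motion:
    - {"tx":0,"ty":0,"tz":0,"turn":0,"jaw":-1}
    - {"tx":0,"ty":0,"tz":0,"turn":0,"jaw":-1}

```text
time_s: 13.47
position: [0.4719, -0.3957, 0.0321]
tool_rot: [[0.992, -0.126, 0.008], [-0.126, -0.992, -0.015], [0.01, 0.014, -1.0]]
ft_force: [0.1, -0.2, 0.2]
grip_width: 0.0143
```

Run:
```python
from h import *
rel(.4712,-.3954,.030)
```

```text
tx -0.08 ty -0.03 tz 0.21 turn 0.0 | pos [ 0.4719 -0.3957  0.0321] head -97.2 q6 46.4 w 0.0143 t 13.5 F [ 0.1 -0.2  0.2]
```

Emit:
apply_moves:
  motion:
    - {"tx":0,"ty":0,"tz":-2,"turn":0,"jaw":-1}
    - {"tx":0,"ty":0,"tz":-6,"turn":0,"jaw":-1}
    - {"tx":0,"ty":0,"tz":-10,"turn":0,"jaw":-1}
    - {"tx":0,"ty":0,"tz":-14,"turn":0,"jaw":-1}
    - {"tx":0,"ty":0,"tz":-16,"turn":0,"jaw":-1}

```text
time_s: 13.88
position: [0.4711, -0.3941, 0.1974]
tool_rot: [[0.992, -0.126, 0.012], [-0.126, -0.992, -0.021], [0.015, 0.019, -1.0]]
ft_force: [-0.4, -0.8, 0.0]
grip_width: 0.0139
```

Emit:
apply_moves:
  motion:
    - {"tx":1.5,"ty":-3.5,"tz":0,"turn":0,"jaw":-1}
    - {"tx":3,"ty":-7,"tz":0,"turn":0,"jaw":-1}
    - {"tx":4.5,"ty":-10.5,"tz":0,"turn":0,"jaw":-1}
    - {"tx":6,"ty":-14,"tz":0,"turn":0,"jaw":-1}
    - {"tx":6,"ty":-16,"tz":0,"turn":0,"jaw":-1}

```text
time_s: 14.3
position: [0.5526, -0.2398, 0.1952]
tool_rot: [[0.992, -0.124, 0.013], [-0.124, -0.992, -0.02], [0.016, 0.018, -1.0]]
ft_force: [-0.7, -0.2, -0.4]
grip_width: 0.0141
```

Run:
```python
from h import *
im,P,p=cloud('wrist'); save(im,'w7.png')
m=(np.hypot(P[...,0]-.6155,P[...,1]+.138)<.045)&(P[...,2]>.108)&(P[...,2]<.125); q=P[m]
c,r=cv2.minEnclosingCircle(q[:,:2].astype(np.float32)); print(m.sum(),c,r)
rel(*c,.185,-97)
```

```text
1966 (0.6164034605026245, -0.13707861304283142) 0.031239919364452362
tx 5.16 ty -10.75 tz 0.91 turn 0.0 | pos [ 0.552  -0.2373  0.1952] head -97.0 q6 62.7 w 0.0141 t 14.3 F [ 1.   3.2 -0.1]
```

View pics/w7.png

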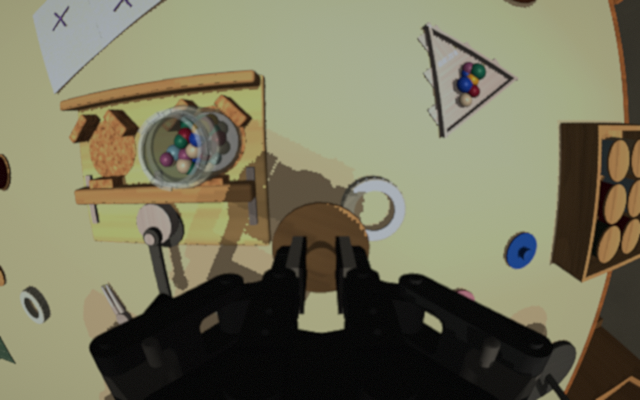

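Emit:
apply_moves:
  motion:
    - {"tx":1.5,"ty":-3.5,"tz":0,"turn":0,"jaw":-1}
    - {"tx":3,"ty":-7,"tz":0,"turn":0,"jaw":-1}
    - {"tx":5.2,"ty":-10.75,"tz":0.9,"turn":0,"jaw":-1}
    - {"tx":5.2,"ty":-10.75,"tz":2.5,"turn":0,"jaw":-1}
    - {"tx":5.2,"ty":-10.75,"tz":3.5,"turn":0,"jaw":-1}

```text
time_s: 14.77
position: [0.6175, -0.1357, 0.1576]
tool_rot: [[0.993, -0.119, 0.011], [-0.118, -0.993, -0.018], [0.013, 0.017, -1.0]]
ft_force: [0.2, -0.1, -1.6]
grip_width: 0.0142
```

Run:
```python
from h import *
im,P,p=cloud('wrist'); save(im,'w8.png')
m=(np.hypot(P[...,0]-.6155,P[...,1]+.138)<.045)&(P[...,2]>.108)&(P[...,2]<.119); q=P[m]
print('rim',m.sum(),q.min(0),q.max(0))
rel(.617,-.1375,.15,-97)
```

```text
rim 1384 [ 0.60240123 -0.16740189  0.10800759] [ 0.64643087 -0.10850642  0.11739705]
tx 0.08 ty 0.04 tz 0.57 turn 0.1 | pos [ 0.6162 -0.1369  0.1557] head -96.9 q6 74.1 w 0.0138 t 14.8 F [-0.6 -0.6 -2.3]
```

Emit:
apply_moves:
  motion:
    - {"tx":0.08,"ty":0.07,"tz":0.2,"turn":0,"jaw":-1}
    - {"tx":0.08,"ty":0.07,"tz":0.5,"turn":0,"jaw":-1}
    - {"tx":0.08,"ty":0.07,"tz":0.7,"turn":0,"jaw":-1}
    - {"tx":0.08,"ty":0.07,"tz":0.8,"turn":0,"jaw":-1}

```text
time_s: 15.15
position: [0.6167, -0.1388, 0.148]
tool_rot: [[0.993, -0.122, 0.008], [-0.122, -0.992, -0.017], [0.01, 0.016, -1.0]]
ft_force: [0.6, 0.2, -0.2]
grip_width: 0.014
```

Run:
```python
from h import *
rel(.617,-.1378,.142,-97)
```

```text
tx 0.01 ty -0.12 tz 0.59 turn 0.0 | pos [ 0.6167 -0.1388  0.148 ] head -97.0 q6 74.1 w 0.0140 t 15.2 F [ 0.6  0.2 -0.2]
```

Emit:
apply_moves:
  motion:
    - {"tx":0.02,"ty":-0.08,"tz":0.05,"turn":0,"jaw":-1}
    - {"tx":0.02,"ty":-0.08,"tz":0.2,"turn":0,"jaw":-1}
    - {"tx":0.02,"ty":-0.08,"tz":0.35,"turn":0,"jaw":-1}
    - {"tx":0.02,"ty":-0.08,"tz":0.45,"turn":0,"jaw":-1}
    - {"tx":0.02,"ty":-0.08,"tz":0.55,"turn":0,"jaw":-1}

```text
time_s: 15.57
position: [0.617, -0.1381, 0.1424]
tool_rot: [[0.993, -0.122, 0.008], [-0.122, -0.992, -0.017], [0.01, 0.016, -1.0]]
ft_force: [0.4, 0.6, -0.1]
grip_width: 0.0141
```

Run:
```python
from h import *
rel(.617,-.1378,.142,-97)
```

```text
tx -0.01 ty -0.03 tz 0.04 turn 0.0 | pos [ 0.617  -0.1381  0.1424] head -97.0 q6 74.1 w 0.0141 t 15.6 F [ 0.4  0.6 -0.1]
```

Emit:
apply_moves:
  motion:
    - {"tx":0,"ty":0,"tz":0.07,"turn":0,"jaw":-1}
    - {"tx":0,"ty":0,"tz":0.12,"turn":0,"jaw":-1}
    - {"tx":0,"ty":0,"tz":0.15,"turn":0,"jaw":-1}

```text
time_s: 15.82
position: [0.6171, -0.1381, 0.1414]
tool_rot: [[0.993, -0.122, 0.008], [-0.121, -0.992, -0.018], [0.011, 0.016, -1.0]]
ft_force: [-1.7, 0.7, 5.8]
grip_width: 0.0138
```

Emit:
apply_moves:
  motion:
    - {"tx":0,"ty":0,"tz":0,"turn":0,"jaw":-0.6}
    - {"tx":0,"ty":0,"tz":0,"turn":0,"jaw":-0.3}
    - {"tx":0,"ty":0,"tz":0,"turn":0,"jaw":-0.2}
    - {"tx":0,"ty":0,"tz":-3,"turn":0,"jaw":-0.2}
    - {"tx":0,"ty":0,"tz":-7,"turn":0,"jaw":-0.2}

```text
time_s: 16.23
position: [0.6153, -0.1365, 0.2089]
tool_rot: [[0.993, -0.122, 0.001], [-0.122, -0.992, -0.015], [0.003, 0.014, -1.0]]
ft_force: [0.8, -0.9, 0.9]
grip_width: 0.0339
```

Emit:
apply_moves:
  motion:
    - {"tx":-2,"ty":3,"tz":-1,"turn":0,"jaw":0.2}
    - {"tx":-4,"ty":6,"tz":-2,"turn":0,"jaw":0.6}
    - {"tx":-6,"ty":9,"tz":-2,"turn":0,"jaw":1}
    - {"tx":-8,"ty":11,"tz":-2,"turn":0,"jaw":1}

```text
time_s: 16.57
position: [0.5214, -0.2376, 0.2307]
tool_rot: [[0.992, -0.122, 0.002], [-0.122, -0.992, -0.016], [0.004, 0.015, -1.0]]
ft_force: [-0.0, -0.7, 0.2]
grip_width: 0.0802
```

Run:
```python
from h import *
for n in ['wrist','scene']:
    im,P,p=cloud(n); save(im,n+'9.png')
    def near(x,y,r,z0,z1): return (np.hypot(P[...,0]-x,P[...,1]-y)<r)&(P[...,2]>z0)&(P[...,2]<z1)
    for nm,a in dict(knob=(.6155,-.138,.03,.128,.145),disk=(.6155,-.138,.035,.112,.125),band=(.521,-.294,.045,.015,.03)).items():
        m=near(*a);q=P[m]
        if len(q)>3: 
            pl=np.linalg.svd(q-q.mean(0))[2][2]; print(n,nm,m.sum(),cv2.minEnclosingCircle(q[:,:2].astype(np.float32)),'zmed',np.median(q[:,2]),q[:,2].max())
rel(.522,-.293,.15,-97)
save(cv2.resize(grab('wrist')[0][20:240,0:320],None,fx=2.4,fy=2.4),'w9c.png')
```

```text
wrist knob 334 ((0.6163504719734192, -0.1374364197254181), 0.00886544119566679) zmed 0.13372081621941384 0.1359912563295963
wrist disk 2944 ((0.6161646842956543, -0.13746729493141174), 0.030743708834052086) zmed 0.119382775990698 0.12198178179964606
wrist band 1638 ((0.5232705473899841, -0.2937803864479065), 0.034266047179698944) zmed 0.021461316906572714 0.02404713747849591
scene knob 27 ((0.617753803730011, -0.1404007226228714), 0.008179175667464733) zmed 0.13160184944824788 0.13667424037666942
scene disk 270 ((0.6174274682998657, -0.1400371491909027), 0.029437897726893425) zmed 0.11708051639622791 0.12298000686239172
scene band 252 ((0.5243746638298035, -0.2971333861351013), 0.03430057689547539) zmed 0.019430706766508862 0.02426007255240549
tx 0.86 ty 5.31 tz 8.13 turn -0.2 | pos [ 0.5201 -0.2381  0.2305] head -97.2 q6 61.2 w 0.0852 t 16.7 F [0.1 0.4 0.2]
```

View pics/w9c.png

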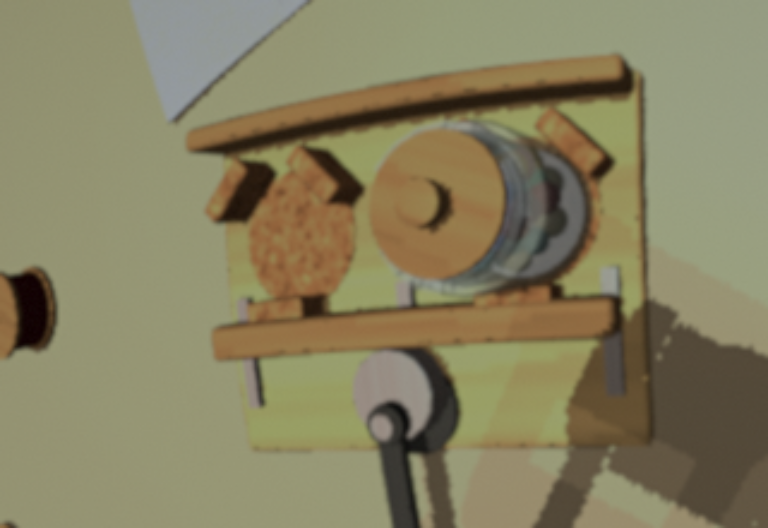

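Emit:
apply_moves:
  motion:
    - {"tx":0.4,"ty":2,"tz":1,"turn":-7,"jaw":1}
    - {"tx":0.86,"ty":4,"tz":3,"turn":-14,"jaw":1}
    - {"tx":0.86,"ty":5.3,"tz":5,"turn":-21,"jaw":1}
    - {"tx":0.86,"ty":5.3,"tz":7,"turn":-28,"jaw":1}
    - {"tx":0.86,"ty":5.3,"tz":8,"turn":-35,"jaw":1}

```text
time_s: 17.13
position: [0.5235, -0.2912, 0.1483]
tool_rot: [[0.881, 0.472, -0.001], [0.472, -0.881, -0.012], [-0.007, 0.01, -1.0]]
ft_force: [-0.6, 0.2, -0.5]
grip_width: 0.0857
```

Emit:
apply_moves:
  motion:
    - {"tx":0,"ty":0,"tz":0,"turn":-7,"jaw":1}
    - {"tx":0,"ty":0,"tz":0,"turn":-14,"jaw":1}
    - {"tx":0,"ty":0,"tz":0,"turn":-21,"jaw":1}
    - {"tx":0,"ty":0,"tz":0,"turn":-28,"jaw":1}
    - {"tx":0,"ty":0,"tz":0,"turn":-35,"jaw":1}

```text
time_s: 17.55
position: [0.5243, -0.2903, 0.148]
tool_rot: [[0.445, 0.896, -0.001], [0.896, -0.445, -0.012], [-0.011, 0.004, -1.0]]
ft_force: [0.6, -1.0, -0.6]
grip_width: 0.0853
```

Emit:
apply_moves:
  motion:
    - {"tx":0,"ty":0,"tz":0,"turn":-7,"jaw":1}
    - {"tx":0,"ty":0,"tz":0,"turn":-14,"jaw":1}
    - {"tx":0,"ty":0,"tz":0,"turn":-21,"jaw":1}
    - {"tx":0,"ty":0,"tz":0,"turn":-28,"jaw":1}
    - {"tx":0,"ty":0,"tz":0,"turn":-35,"jaw":1}

```text
time_s: 17.97
position: [0.5252, -0.2895, 0.1477]
tool_rot: [[-0.157, 0.988, -0.001], [0.988, 0.157, -0.011], [-0.011, -0.003, -1.0]]
ft_force: [-0.5, -0.6, -0.1]
grip_width: 0.0854
```

Emit:
apply_moves:
  motion:
    - {"tx":0,"ty":0,"tz":0,"turn":-7,"jaw":1}
    - {"tx":0,"ty":0,"tz":0,"turn":-14,"jaw":1}
    - {"tx":0,"ty":0,"tz":0,"turn":-21,"jaw":1}
    - {"tx":0,"ty":0,"tz":0,"turn":-28,"jaw":1}
    - {"tx":0,"ty":0,"tz":0,"turn":-35,"jaw":1}

```text
time_s: 18.38
position: [0.5261, -0.2886, 0.1474]
tool_rot: [[-0.7, 0.714, -0.001], [0.714, 0.7, -0.011], [-0.007, -0.009, -1.0]]
ft_force: [-0.1, 0.5, -0.5]
grip_width: 0.0855
```

Emit:
apply_moves:
  motion:
    - {"tx":0,"ty":0,"tz":0,"turn":-7,"jaw":1}
    - {"tx":0,"ty":0,"tz":0,"turn":-14,"jaw":1}
    - {"tx":0,"ty":0,"tz":0,"turn":-21,"jaw":1}
    - {"tx":0,"ty":0,"tz":0,"turn":-28,"jaw":1}
    - {"tx":0,"ty":0,"tz":0,"turn":-35,"jaw":1}

```text
time_s: 18.8
position: [0.527, -0.2878, 0.1471]
tool_rot: [[-0.984, 0.176, -0.001], [0.176, 0.984, -0.011], [-0.001, -0.011, -1.0]]
ft_force: [0.0, 0.6, 0.1]
grip_width: 0.0853
```

Run:
```python
from h import *
im,P,p=cloud('wrist'); save(im,'w10.png')
m=(np.hypot(P[...,0]-.522,P[...,1]+.294)<.06)&(P[...,2]>.016)&(P[...,2]<.028); q=P[m]
c,r=cv2.minEnclosingCircle(q[:,:2].astype(np.float32)); print(m.sum(),c,r,q.min(0),q.max(0))
rel(.5225,-.2938,.03)
print(telemetry.observe()['q'].round(1),telemetry.observe()['tool_rot'].round(3))
```

```text
2917 (0.5220867395401001, -0.2939099073410034) 0.034513913094997406 [ 0.48881743 -0.32775479  0.01609662] [ 0.55650897 -0.25972154  0.02372572]
tx 0.35 ty -0.54 tz 11.72 turn 0.0 | pos [ 0.527  -0.2878  0.1471] head 80.3 q6 -119.8 w 0.0858 t 18.9 F [0.1 0.2 0.2]
[ -39.7   31.6   75.1   -0.5   72.9 -119.8] [[-0.986  0.169 -0.001]
 [ 0.169  0.986 -0.011]
 [-0.001 -0.011 -1.   ]]
```

Emit:
apply_moves:
  motion:
    - {"tx":0.38,"ty":-0.55,"tz":4,"turn":0,"jaw":1}
    - {"tx":0.38,"ty":-0.55,"tz":8,"turn":0,"jaw":1}
    - {"tx":0.38,"ty":-0.55,"tz":10.5,"turn":0,"jaw":1}
    - {"tx":0.38,"ty":-0.55,"tz":11,"turn":0,"jaw":1}
    - {"tx":0.38,"ty":-0.55,"tz":11.3,"turn":0,"jaw":1}

```text
time_s: 19.27
position: [0.5225, -0.2932, 0.0332]
tool_rot: [[-0.985, 0.17, -0.003], [0.17, 0.985, -0.009], [0.001, -0.01, -1.0]]
ft_force: [-0.2, -0.3, 0.0]
grip_width: 0.0855
```

Run:
```python
from h import *
im,P,p=cloud('wrist'); save(im,'w11.png')
rel(.5222,-.2938,.021)
```

```text
tx 0.06 ty -0.01 tz 1.31 turn 0.0 | pos [ 0.5228 -0.2936  0.0341] head 80.2 q6 -120.3 w 0.0855 t 19.3 F [ 0.2 -0.1 -0. ]
```

View pics/w11.png

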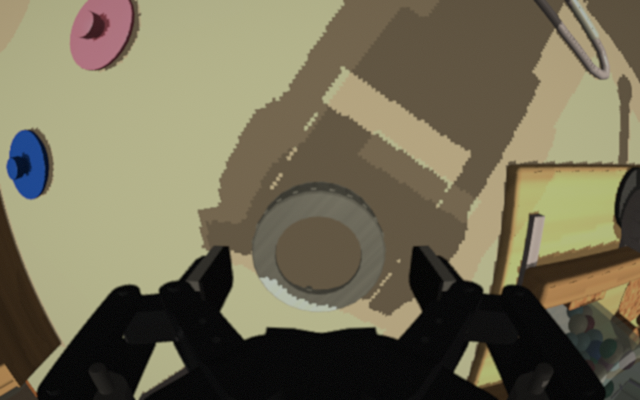

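Emit:
apply_moves:
  motion:
    - {"tx":0.06,"ty":0,"tz":0.8,"turn":0,"jaw":1}
    - {"tx":0.06,"ty":0,"tz":1.3,"turn":0,"jaw":1}
    - {"tx":0.06,"ty":0,"tz":1.3,"turn":0,"jaw":0.5}
    - {"tx":0.06,"ty":0,"tz":1.3,"turn":0,"jaw":0.3}
    - {"tx":0.06,"ty":0,"tz":1.3,"turn":0,"jaw":0.3}
  squeeze: 60

```text
time_s: 19.73
position: [0.5225, -0.2937, 0.0226]
tool_rot: [[-0.985, 0.17, 0.0], [0.17, 0.985, -0.012], [-0.002, -0.011, -1.0]]
ft_force: [-0.8, 1.8, 6.1]
grip_width: 0.0654
```

Emit:
apply_moves:
  motion:
    - {"tx":0,"ty":0,"tz":0,"turn":0,"jaw":0.3}
    - {"tx":0,"ty":0,"tz":0,"turn":0,"jaw":0.3}
    - {"tx":0,"ty":0,"tz":0,"turn":0,"jaw":0.3}

```text
time_s: 19.98
position: [0.5226, -0.2939, 0.0229]
tool_rot: [[-0.985, 0.17, 0.001], [0.17, 0.985, -0.012], [-0.003, -0.012, -1.0]]
ft_force: [0.0, 0.4, -0.2]
grip_width: 0.0657
```

Run:
```python
from h import *
im,P,p=cloud('wrist'); save(im,'w12.png')
m=(np.hypot(P[...,0]-.522,P[...,1]+.294)<.04)&(P[...,2]>.016)&(P[...,2]<.028); q=P[m]
print(m.sum(),cv2.minEnclosingCircle(q[:,:2].astype(np.float32)),q.min(0),q.max(0))
rel(.5222,-.2938,.18)
```

```text
9544 ((0.5185161232948303, -0.29323241114616394), 0.0391014888882637) [ 0.48912527 -0.33012838  0.01600083] [ 0.55744797 -0.25423909  0.02797088]
tx -0.00 ty -0.19 tz -15.72 turn 0.0 | pos [ 0.5226 -0.2938  0.0228] head 80.2 q6 -120.3 w 0.0657 t 20.0 F [-0.3 -0.3 -0. ]
```

Emit:
apply_moves:
  motion:
    - {"tx":0,"ty":0,"tz":-2,"turn":0,"jaw":0.3}
    - {"tx":0,"ty":0,"tz":-6,"turn":0,"jaw":0.3}
    - {"tx":0,"ty":0,"tz":-10,"turn":0,"jaw":0.3}
    - {"tx":0,"ty":0,"tz":-14,"turn":0,"jaw":0.3}
    - {"tx":0,"ty":0,"tz":-17.5,"turn":0,"jaw":0.3}

```text
time_s: 20.45
position: [0.5224, -0.2917, 0.2005]
tool_rot: [[-0.985, 0.17, 0.001], [0.17, 0.985, -0.013], [-0.004, -0.012, -1.0]]
ft_force: [1.4, -1.0, 0.3]
grip_width: 0.0654
```

Run:
```python
from h import *
rel(.6166,-.1378,.175)
```

```text
tx -6.66 ty 16.80 tz 2.36 turn 0.0 | pos [ 0.5224 -0.2917  0.2005] head 80.2 q6 -120.4 w 0.0654 t 20.4 F [ 1.4 -1.   0.3]
```

Emit:
apply_moves:
  motion:
    - {"tx":-1.4,"ty":3.5,"tz":0,"turn":0,"jaw":0.3}
    - {"tx":-2.8,"ty":7,"tz":0,"turn":0,"jaw":0.3}
    - {"tx":-4.2,"ty":10.5,"tz":0,"turn":0,"jaw":0.3}
    - {"tx":-5.5,"ty":14,"tz":0,"turn":0,"jaw":0.3}
    - {"tx":-6.66,"ty":16.8,"tz":1,"turn":0,"jaw":0.3}

```text
time_s: 20.87
position: [0.6181, -0.1354, 0.1903]
tool_rot: [[-0.986, 0.169, 0.005], [0.169, 0.986, -0.014], [-0.007, -0.013, -1.0]]
ft_force: [0.3, -0.6, 0.2]
grip_width: 0.0661
```

Emit:
apply_moves:
  motion:
    - {"tx":0,"ty":0,"tz":1,"turn":0,"jaw":0.3}
    - {"tx":0,"ty":0,"tz":1.5,"turn":0,"jaw":0.3}

```text
time_s: 21.03
position: [0.6183, -0.1338, 0.174]
tool_rot: [[-0.986, 0.166, 0.003], [0.166, 0.986, -0.013], [-0.005, -0.012, -1.0]]
ft_force: [0.6, -0.7, -0.5]
grip_width: 0.0658
```

Run:
```python
from h import *
im,P,p=cloud('wrist'); save(im,'w13.png')
rel(.6166,-.1378,.15)
```

```text
tx 0.06 ty -0.25 tz 2.33 turn 0.0 | pos [ 0.6176 -0.1351  0.1733] head 80.3 q6 -103.0 w 0.0656 t 21.1 F [-0.1  0.3 -1.6]
```

View pics/w13.png

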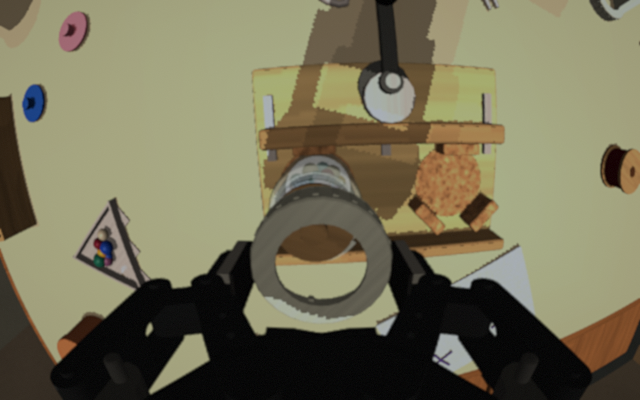

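Emit:
apply_moves:
  motion:
    - {"tx":0.06,"ty":-0.25,"tz":0,"turn":0,"jaw":0.3}
    - {"tx":0.06,"ty":-0.25,"tz":1,"turn":0,"jaw":0.3}
    - {"tx":0.06,"ty":-0.25,"tz":2,"turn":0,"jaw":0.3}
    - {"tx":0.06,"ty":-0.25,"tz":2.8,"turn":0,"jaw":0.3}

```text
time_s: 21.42
position: [0.616, -0.1387, 0.1441]
tool_rot: [[-0.986, 0.17, 0.001], [0.17, 0.985, -0.013], [-0.003, -0.012, -1.0]]
ft_force: [-0.1, 0.6, -0.7]
grip_width: 0.0652
```

Run:
```python
from h import *
rel(.6166,-.1378,.135)
```

```text
tx -0.04 ty 0.11 tz 0.91 turn 0.0 | pos [ 0.616  -0.1387  0.1441] head 80.2 q6 -103.2 w 0.0652 t 21.4 F [-0.1  0.6 -0.7]
```

Emit:
apply_moves:
  motion:
    - {"tx":-0.04,"ty":0.1,"tz":0.1,"turn":0,"jaw":0.3}
    - {"tx":-0.04,"ty":0.1,"tz":0.4,"turn":0,"jaw":0.3}
    - {"tx":-0.04,"ty":0.1,"tz":0.7,"turn":0,"jaw":0.3}
    - {"tx":-0.04,"ty":0.1,"tz":0.9,"turn":0,"jaw":0.3}

```text
time_s: 21.75
position: [0.6166, -0.1379, 0.1349]
tool_rot: [[-0.986, 0.169, 0.001], [0.169, 0.985, -0.013], [-0.003, -0.012, -1.0]]
ft_force: [-0.5, 0.7, 0.1]
grip_width: 0.0657
```

Emit:
apply_moves:
  motion:
    - {"tx":0,"ty":0,"tz":0.1,"turn":0,"jaw":0.3}
    - {"tx":0,"ty":0,"tz":0.2,"turn":0,"jaw":0.3}
    - {"tx":0,"ty":0,"tz":0.3,"turn":0,"jaw":0.3}

```text
time_s: 22.0
position: [0.6165, -0.1381, 0.1321]
tool_rot: [[-0.986, 0.169, 0.001], [0.169, 0.985, -0.013], [-0.003, -0.013, -1.0]]
ft_force: [-2.5, -1.3, 0.2]
grip_width: 0.0656
```

Emit:
apply_moves:
  motion:
    - {"tx":0,"ty":0,"tz":0.1,"turn":0,"jaw":0.3}
    - {"tx":0,"ty":0,"tz":0.2,"turn":0,"jaw":0.3}
    - {"tx":0,"ty":0,"tz":0.3,"turn":0,"jaw":0.3}

```text
time_s: 22.25
position: [0.6165, -0.1382, 0.1296]
tool_rot: [[-0.986, 0.169, 0.001], [0.169, 0.985, -0.013], [-0.004, -0.013, -1.0]]
ft_force: [-4.5, 0.3, 9.8]
grip_width: 0.0654
```

Emit:
apply_moves:
  motion:
    - {"tx":0.02,"ty":0,"tz":0.03,"turn":6,"jaw":0.3}
    - {"tx":0.02,"ty":0,"tz":0.07,"turn":12,"jaw":0.3}
    - {"tx":0.02,"ty":0,"tz":0.12,"turn":18,"jaw":0.3}
    - {"tx":0.02,"ty":0,"tz":0.16,"turn":24,"jaw":0.3}
    - {"tx":0.02,"ty":0,"tz":0.2,"turn":30,"jaw":0.3}
  squeeze: 70

```text
time_s: 22.67
position: [0.6162, -0.1383, 0.1279]
tool_rot: [[-0.766, 0.643, 0.001], [0.643, 0.766, -0.014], [-0.01, -0.01, -1.0]]
ft_force: [-4.1, -2.1, 2.5]
grip_width: 0.0654
```

Run:
```python
from h import *
rel(.6166,-.1378,.1239,-97); s=telemetry.observe(); print(s['wrist_torque'].round(2))
```

```text
tx 0.01 ty 0.07 tz 0.40 turn -33.0 | pos [ 0.6162 -0.1383  0.1279] head 50.0 q6 -72.9 w 0.0654 t 22.7 F [-4.1 -2.1  2.5]
[-0.33  0.72  0.13]
```

Emit:
apply_moves:
  motion:
    - {"tx":0,"ty":0,"tz":0.05,"turn":6,"jaw":0.3}
    - {"tx":0,"ty":0,"tz":0.1,"turn":12,"jaw":0.3}
    - {"tx":0,"ty":0,"tz":0.15,"turn":18,"jaw":0.3}
    - {"tx":0,"ty":0,"tz":0.2,"turn":24,"jaw":0.3}
    - {"tx":0,"ty":0,"tz":0.24,"turn":30,"jaw":0.3}

```text
time_s: 23.08
position: [0.616, -0.1385, 0.1258]
tool_rot: [[-0.337, 0.942, 0.001], [0.941, 0.337, -0.015], [-0.014, -0.004, -1.0]]
ft_force: [-5.5, -1.7, 3.3]
grip_width: 0.0649
```

Run:
```python
from h import *
rel(.6166,-.1378,.1239,-97); s=telemetry.observe(); print(s['wrist_torque'].round(2))
```

```text
tx 0.05 ty 0.08 tz 0.19 turn -63.3 | pos [ 0.616  -0.1385  0.1258] head 19.7 q6 -42.6 w 0.0649 t 23.1 F [-5.5 -1.7  3.3]
[-0.23  0.86  0.12]
```

Emit:
apply_moves:
  motion:
    - {"tx":0,"ty":0,"tz":0.05,"turn":6,"jaw":0.3}
    - {"tx":0,"ty":0,"tz":0.1,"turn":12,"jaw":0.3}
    - {"tx":0,"ty":0,"tz":0.14,"turn":18,"jaw":0.3}
    - {"tx":0,"ty":0,"tz":0.18,"turn":24,"jaw":0.3}

```text
time_s: 23.42
position: [0.6158, -0.1386, 0.1243]
tool_rot: [[0.08, 0.997, 0.001], [0.997, -0.08, -0.015], [-0.015, 0.002, -1.0]]
ft_force: [-3.7, -0.6, 3.1]
grip_width: 0.0655
```

Run:
```python
from h import *
rel(.6166,-.1378,.1239,-97); s=telemetry.observe(); print(s['wrist_torque'].round(2))
```

```text
tx 0.08 ty 0.07 tz 0.04 turn -87.6 | pos [ 0.6158 -0.1386  0.1243] head -4.6 q6 -18.3 w 0.0655 t 23.4 F [-3.7 -0.6  3.1]
[-0.02  0.66  0.06]
```

Emit:
apply_moves:
  motion:
    - {"tx":0,"ty":0,"tz":0.03,"turn":4,"jaw":0.3}
    - {"tx":0,"ty":0,"tz":0.05,"turn":8,"jaw":0.3}
    - {"tx":0,"ty":0,"tz":0.05,"turn":12,"jaw":0.3}

```text
time_s: 23.67
position: [0.6158, -0.1385, 0.1241]
tool_rot: [[0.289, 0.957, 0.001], [0.957, -0.289, -0.015], [-0.014, 0.005, -1.0]]
ft_force: [-2.0, 0.1, 3.0]
grip_width: 0.0653
```

Run:
```python
from h import *
rel(.6166,-.1378,.1239,-97); s=telemetry.observe(); print(s['wrist_torque'].round(2))
```

```text
tx 0.09 ty 0.06 tz 0.02 turn 80.2 | pos [ 0.6158 -0.1385  0.1241] head -16.8 q6 -6.1 w 0.0653 t 23.7 F [-2.   0.1  3. ]
[0.09 0.54 0.14]
```

Emit:
apply_moves:
  motion:
    - {"tx":0,"ty":0,"tz":0.03,"turn":0,"jaw":0.3}
    - {"tx":0,"ty":0,"tz":0.05,"turn":5,"jaw":0.3}
    - {"tx":0,"ty":0,"tz":0.07,"turn":10,"jaw":0.3}
    - {"tx":0,"ty":0,"tz":0.07,"turn":15,"jaw":0.3}
  squeeze: 110

```text
time_s: 24.0
position: [0.6161, -0.1382, 0.1244]
tool_rot: [[0.53, 0.848, 0.002], [0.848, -0.529, -0.015], [-0.011, 0.009, -1.0]]
ft_force: [0.1, 0.1, 6.6]
grip_width: 0.0636
```

Run:
```python
from h import *
rel(.6166,-.1378,.1239,-97); s=telemetry.observe(); print(s['wrist_torque'].round(2))
```

```text
tx 0.06 ty 0.02 tz 0.05 turn 65.0 | pos [ 0.6161 -0.1382  0.1244] head -32.0 q6 9.1 w 0.0636 t 24.0 F [0.1 0.1 6.6]
[0.19 0.31 0.48]
```

Emit:
apply_moves:
  motion:
    - {"tx":0,"ty":0,"tz":0,"turn":5,"jaw":0.2}
    - {"tx":0,"ty":0,"tz":0,"turn":10,"jaw":0.2}
    - {"tx":0,"ty":0,"tz":0,"turn":15,"jaw":0.2}

```text
time_s: 24.25
position: [0.6163, -0.1386, 0.1247]
tool_rot: [[0.733, 0.68, 0.003], [0.68, -0.733, -0.016], [-0.009, 0.014, -1.0]]
ft_force: [-0.7, -2.2, 1.9]
grip_width: 0.0634
```

Run:
```python
from h import *
rel(.6166,-.1378,.1239,-97); s=telemetry.observe(); print(s['wrist_torque'].round(2))
im,P,p=cloud('wrist'); save(im,'w14.png')
m=(np.hypot(P[...,0]-.6163,P[...,1]+.1378)<.036)&(P[...,2]>.112)&(P[...,2]<.14)
r=np.hypot(P[...,0]-.6163,P[...,1]+.1378); k=m&(r>.023)&(r<.032); print('band top z',np.median(P[k][:,2]),np.percentile(P[k][:,2],[10,90]))
```

```text
tx 0.08 ty -0.04 tz 0.08 turn 49.9 | pos [ 0.6163 -0.1386  0.1247] head -47.1 q6 24.3 w 0.0634 t 24.2 F [-0.7 -2.2  1.9]
[-0.41  0.11  0.76]
band top z 0.12288438728471977 [0.12191198 0.12400023]
```

View pics/w14.png

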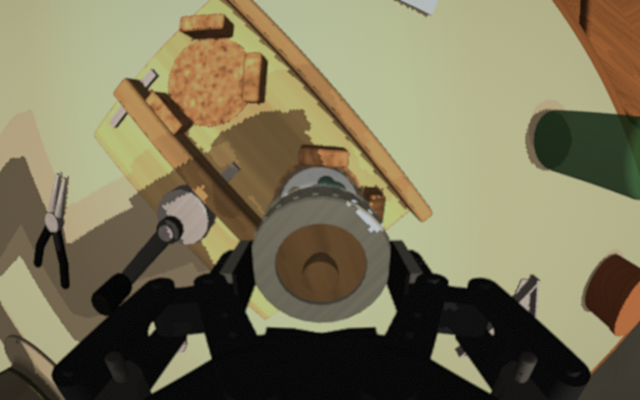

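Emit:
apply_moves:
  motion:
    - {"tx":0,"ty":0,"tz":0,"turn":0,"jaw":0.2}
    - {"tx":0,"ty":0,"tz":0,"turn":0,"jaw":1}
    - {"tx":0,"ty":0,"tz":0,"turn":0,"jaw":1}
    - {"tx":0,"ty":0,"tz":0,"turn":0,"jaw":1}
    - {"tx":0,"ty":0,"tz":-3,"turn":0,"jaw":1}

```text
time_s: 24.72
position: [0.6145, -0.1374, 0.1501]
tool_rot: [[0.736, 0.677, -0.006], [0.677, -0.736, -0.012], [-0.012, 0.005, -1.0]]
ft_force: [1.5, -0.2, -0.7]
grip_width: 0.0851
```

Emit:
apply_moves:
  motion:
    - {"tx":-1,"ty":0,"tz":-3,"turn":-6,"jaw":1}
    - {"tx":-2,"ty":0,"tz":-5,"turn":-12,"jaw":1}
    - {"tx":-3,"ty":0,"tz":-6,"turn":-18,"jaw":1}
    - {"tx":-3,"ty":0,"tz":-6,"turn":-24,"jaw":1}

```text
time_s: 25.05
position: [0.5929, -0.1581, 0.2139]
tool_rot: [[0.392, 0.92, -0.0], [0.92, -0.392, -0.015], [-0.014, 0.005, -1.0]]
ft_force: [-1.3, 0.3, 0.1]
grip_width: 0.0854
```

```bash
cat >> h.py <<'E'
def check():
    for n in ['wrist','scene','side']:
        im,P,p=cloud(n)
        c=np.array([.6163,-.1376])+{'wrist':0,'scene':[.0013,-.0027],'side':[-.004,-.001]}[n]
        r=np.hypot(*(P[...,:2]-c).transpose(2,0,1)); z=P[...,2]
        k=(r<.006)&(z>.125)&(z<.15); b=(r>.025)&(r<.031)&(z>.115)&(z<.135); l=(r>.010)&(r<.019)&(z>.11)&(z<.13)
        q=P[(r<.05)&(z>.117)&(z<.13)&(r>.02)]
        if k.sum() and b.sum():
            B=P[b]; A=np.c_[B[:,:2]-c,np.ones(len(B))]; pl=np.linalg.lstsq(A,B[:,2],rcond=None)[0]
            print(n,'knob %.4f band %.4f lid %.4f'%(np.median(z[k]),pl[2],np.median(z[l]) if l.any() else 0),'tilt deg',np.degrees(pl[:2]).round(2),cv2.minEnclosingCircle(q[:,:2].astype(np.float32)),b.sum())
        h=P[(np.hypot(P[...,0]-.4575,P[...,1]+.056)<.025)&(z>.086)&(z<.1)]
        if len(h)>5: print('  handle',cv2.minEnclosingCircle(h[:,:2].astype(np.float32)))
        save(im,n+'L.png')
E
python3 -c "
from h import *
check(); rel(.6163,-.1378,.1239,80)"
```

```text
wrist knob 0.1344 band 0.1229 lid 0.1198 tilt deg [ 1.11 -1.28] ((0.6166819334030151, -0.137887105345726), 0.03423432633280754) 2000
  handle ((0.4585215747356415, -0.055347394198179245), 0.01130213774740696)
side knob 0.1329 band 0.1194 lid 0.1171 tilt deg [ 1.34 -1.12] ((0.6127943992614746, -0.13809789717197418), 0.03485231474041939) 61
  handle ((0.4530254602432251, -0.05247044190764427), 0.009972618892788887)
tx 2.79 ty 1.39 tz 8.64 turn 76.5 | pos [ 0.5928 -0.1568  0.2107] head -23.5 q6 -2.0 w 0.0854 t 25.2 F [-0.3  0.2  0.4]
```

Emit:
apply_moves:
  motion:
    - {"tx":2.8,"ty":1.4,"tz":0,"turn":0,"jaw":1}
    - {"tx":2.8,"ty":1.4,"tz":3,"turn":0,"jaw":1}
    - {"tx":2.8,"ty":1.4,"tz":6,"turn":0,"jaw":1}
    - {"tx":2.8,"ty":1.4,"tz":8,"turn":0,"jaw":1}
    - {"tx":2.8,"ty":1.4,"tz":8.6,"turn":0,"jaw":1}

```text
time_s: 25.62
position: [0.6151, -0.1367, 0.1202]
tool_rot: [[0.401, 0.916, -0.011], [0.916, -0.401, -0.009], [-0.013, -0.007, -1.0]]
ft_force: [0.3, -0.8, -1.0]
grip_width: 0.0854
```

```bash
python3 -c "
from h import *
rel(.6163,-.1380,.1222)"
```

```text
tx -0.07 ty 0.16 tz -0.20 turn 0.0 | pos [ 0.6151 -0.1367  0.1202] head -23.6 q6 0.9 w 0.0854 t 25.6 F [ 0.3 -0.8 -1. ]
```

Emit:
apply_moves:
  motion:
    - {"tx":-0.07,"ty":0.16,"tz":-0.2,"turn":0,"jaw":1}
    - {"tx":-0.07,"ty":0.16,"tz":-0.2,"turn":0,"jaw":0.4}
    - {"tx":-0.07,"ty":0.16,"tz":-0.2,"turn":0,"jaw":0.2}
    - {"tx":-0.07,"ty":0.16,"tz":-0.2,"turn":0,"jaw":0.2}
    - {"tx":-0.07,"ty":0.16,"tz":-0.2,"turn":0,"jaw":0.2}
  squeeze: 80

```text
time_s: 26.03
position: [0.6165, -0.138, 0.1244]
tool_rot: [[0.401, 0.916, -0.01], [0.916, -0.401, -0.01], [-0.013, -0.005, -1.0]]
ft_force: [-3.3, -0.0, 5.6]
grip_width: 0.0646
```

Emit:
apply_moves:
  motion:
    - {"tx":0,"ty":0,"tz":0,"turn":0,"jaw":0.2}
    - {"tx":0,"ty":0,"tz":0,"turn":2,"jaw":0.2}

```text
time_s: 26.2
position: [0.6165, -0.1379, 0.1247]
tool_rot: [[0.432, 0.902, -0.01], [0.902, -0.432, -0.01], [-0.013, -0.004, -1.0]]
ft_force: [0.6, -0.3, -4.3]
grip_width: 0.0643
```

```bash
python3 -c "
from h import *
rel(.6163,-.1380,.1222);print(telemetry.observe()['wrist_torque'].round(2))"
```

```text
tx -0.01 ty -0.01 tz 0.25 turn 0.0 | pos [ 0.6165 -0.1379  0.1247] head -25.6 q6 2.8 w 0.0643 t 26.2 F [ 0.6 -0.3 -4.3]
[-0.03  0.15  1.25]
```

Emit:
apply_moves:
  motion:
    - {"tx":0,"ty":0,"tz":0,"turn":3,"jaw":0.2}
    - {"tx":0,"ty":0,"tz":0,"turn":6,"jaw":0.2}

```text
time_s: 26.37
position: [0.6165, -0.138, 0.1249]
tool_rot: [[0.524, 0.852, -0.01], [0.852, -0.524, -0.011], [-0.014, -0.002, -1.0]]
ft_force: [-0.0, 0.4, -5.6]
grip_width: 0.0641
```

```bash
python3 -c "
from h import *
rel(.6163,-.1380,.1222);print(telemetry.observe()['wrist_torque'].round(2))"
```

```text
tx -0.01 ty -0.01 tz 0.27 turn 0.0 | pos [ 0.6165 -0.138   0.1249] head -31.6 q6 8.8 w 0.0641 t 26.4 F [-0.   0.4 -5.6]
[0.03 0.11 1.25]
```

Emit:
apply_moves:
  motion:
    - {"tx":0,"ty":0,"tz":0,"turn":3,"jaw":0.2}
    - {"tx":0,"ty":0,"tz":0,"turn":6,"jaw":0.2}

```text
time_s: 26.53
position: [0.6165, -0.1379, 0.125]
tool_rot: [[0.611, 0.792, -0.01], [0.792, -0.611, -0.012], [-0.015, -0.001, -1.0]]
ft_force: [-0.7, -0.7, -4.3]
grip_width: 0.0642
```

```bash
python3 -c "
from h import *
rel(.6163,-.1380,.1222);print(telemetry.observe()['wrist_torque'].round(2))"
```

```text
tx -0.01 ty -0.01 tz 0.28 turn 0.0 | pos [ 0.6165 -0.1379  0.125 ] head -37.6 q6 14.9 w 0.0642 t 26.5 F [-0.7 -0.7 -4.3]
[0.05 0.11 1.17]
```

Emit:
apply_moves:
  motion:
    - {"tx":0,"ty":0,"tz":0,"turn":0,"jaw":0.6}
    - {"tx":0,"ty":0,"tz":0,"turn":0,"jaw":1}
    - {"tx":0,"ty":0,"tz":0,"turn":0,"jaw":1}
    - {"tx":0,"ty":0,"tz":-3,"turn":0,"jaw":1}
    - {"tx":0,"ty":0,"tz":-6,"turn":0,"jaw":1}

```text
time_s: 26.95
position: [0.6167, -0.1372, 0.1853]
tool_rot: [[0.61, 0.792, -0.012], [0.792, -0.61, -0.011], [-0.016, -0.003, -1.0]]
ft_force: [0.5, -0.4, 1.3]
grip_width: 0.0858
```

Emit:
apply_moves:
  motion:
    - {"tx":-1.5,"ty":0,"tz":-3,"turn":-6,"jaw":1}
    - {"tx":-4,"ty":0,"tz":-6,"turn":-12,"jaw":1}
    - {"tx":-7,"ty":0,"tz":-8,"turn":-18,"jaw":1}
    - {"tx":-9,"ty":0,"tz":-8,"turn":-24,"jaw":1}
    - {"tx":-9,"ty":0,"tz":-8,"turn":-24,"jaw":1}

```text
time_s: 27.37
position: [0.5615, -0.2105, 0.2693]
tool_rot: [[0.233, 0.973, -0.008], [0.972, -0.233, -0.014], [-0.015, -0.005, -1.0]]
ft_force: [0.3, 0.1, -1.1]
grip_width: 0.0853
```

```bash
python3 -c "
from h import *
check(); rel(.6163,-.1378,.1239)
a=cv2.imread('pics/wristL.png'); b=cv2.imread('pics/sideL.png')[120:270,220:420]
cv2.imwrite('pics/fin.png',np.hstack([cv2.resize(a,(480,300)),cv2.resize(b,(320,300))]))
im,P,p=cloud('side'); "
```

```text
wrist knob 0.1349 band 0.1235 lid 0.1204 tilt deg [ 1.32 -1.49] ((0.6160938739776611, -0.13819174468517303), 0.034642476588487625) 1354
  handle ((0.4581845998764038, -0.055523697286844254), 0.011083966121077538)
scene knob 0.1321 band 0.1214 lid 0.1183 tilt deg [ 1.71 -1.7 ] ((0.617411732673645, -0.1411302387714386), 0.03423941507935524) 130
side knob 0.1310 band 0.1205 lid 0.1176 tilt deg [ 1.13 -1.87] ((0.6118533611297607, -0.13903312385082245), 0.03477097675204277) 64
  handle ((0.45357826352119446, -0.052501749247312546), 0.00998071487993002)
tx 8.20 ty 3.66 tz 14.15 turn 0.0 | pos [ 0.5629 -0.2073  0.2667] head -13.7 q6 -17.5 w 0.0852 t 27.5 F [-0.3  0.9 -0.8]
```

View pics/fin.png

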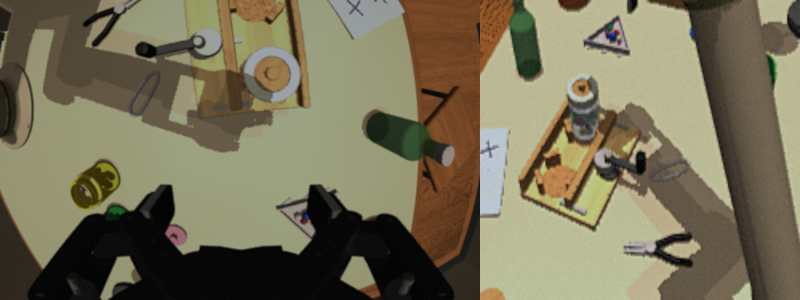

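Run:
```python
from h import *
for n in ['wrist','scene','side']:
    im,P,p=cloud(n)
    c=np.array([.6163,-.1376])+{'wrist':0,'scene':[.0013,-.0027],'side':[-.004,-.001]}[n]
    r=np.hypot(*(P[...,:2]-c).transpose(2,0,1)); z=P[...,2]
    r1=np.hypot(P[...,0]-.6303,P[...,1]+.0088)
    for nm,m in dict(lid=(r>.010)&(r<.019)&(z>.11)&(z<.13),band=(r>.023)&(r<.031)&(z>.115)&(z<.13),base=(r1<.03)&(z>.005)&(z<.03),table=(np.hypot(P[...,0]-.6,P[...,1]+.25)<.03)&(abs(z)<.02)).items():
        if m.sum()<15: continue
        B=P[m]; A=np.c_[B[:,:2]-B[:,:2].mean(0),np.ones(len(B))]; pl,res,*_=np.linalg.lstsq(A,B[:,2],rcond=None)
        print(n,nm,m.sum(),'z %.4f'%pl[2],'tilt',np.degrees(pl[:2]).round(2),'rms mm',(np.sqrt(res/len(B))*1e3).round(2))
```

```text
wrist lid 1061 z 0.1204 tilt [ 1.   -0.99] rms mm [0.73]
wrist band 1774 z 0.1234 tilt [ 1.26 -1.47] rms mm [0.73]
wrist base 1121 z 0.0161 tilt [ 0.05 -0.03] rms mm [0.85]
wrist table 1578 z 0.0007 tilt [-0.14  0.02] rms mm [0.81]
scene lid 90 z 0.1183 tilt [ 1.99 -1.91] rms mm [1.49]
scene band 166 z 0.1213 tilt [ 1.55 -1.34] rms mm [1.64]
scene base 261 z 0.0141 tilt [-1.33 -0.28] rms mm [2.4]
scene table 330 z -0.0012 tilt [-0.63 -0.79] rms mm [1.79]
side lid 39 z 0.1174 tilt [ 0.33 -4.41] rms mm [1.78]
side band 79 z 0.1204 tilt [ 1.11 -1.1 ] rms mm [1.59]
side base 167 z 0.0130 tilt [ 0.29 -0.09] rms mm [1.92]
side table 121 z -0.0022 tilt [-0.6  -0.22] rms mm [2.22]
```

```bash
python3 -c "
from h import *
rel(.6350,-.1595,.155)"
```

```text
tx 6.43 ty 5.98 tz 10.98 turn 0.0 | pos [ 0.5632 -0.2069  0.2662] head -13.6 q6 -17.5 w 0.0852 t 27.7 F [-0.2  0.5  0. ]
```

Emit:
apply_moves:
  motion:
    - {"tx":3,"ty":3,"tz":0,"turn":0,"jaw":-1}
    - {"tx":6.4,"ty":6,"tz":0,"turn":0,"jaw":-1}
    - {"tx":6.4,"ty":6,"tz":2,"turn":0,"jaw":-1}
    - {"tx":6.4,"ty":6,"tz":5,"turn":0,"jaw":-1}
    - {"tx":6.4,"ty":6,"tz":8,"turn":0,"jaw":-1}
  squeeze: 30

```text
time_s: 28.13
position: [0.6365, -0.1581, 0.1837]
tool_rot: [[0.233, 0.972, -0.011], [0.972, -0.233, -0.011], [-0.013, -0.008, -1.0]]
ft_force: [0.6, -0.9, -0.9]
grip_width: 0.0254
```

Emit:
apply_moves:
  motion:
    - {"tx":0,"ty":0,"tz":1,"turn":0,"jaw":-1}
    - {"tx":0,"ty":0,"tz":2,"turn":0,"jaw":-1}
    - {"tx":0,"ty":0,"tz":2.5,"turn":0,"jaw":-1}
    - {"tx":0,"ty":0,"tz":2.5,"turn":0,"jaw":-1}

```text
time_s: 28.47
position: [0.6363, -0.1581, 0.1581]
tool_rot: [[0.233, 0.972, -0.012], [0.972, -0.233, -0.01], [-0.013, -0.009, -1.0]]
ft_force: [0.6, -0.4, 0.7]
grip_width: 0.0002
```

```bash
python3 -c "
from h import *
rel(.6350,-.1595,.142)"
```

```text
tx -0.14 ty -0.08 tz 1.61 turn 0.0 | pos [ 0.6363 -0.1581  0.1581] head -13.5 q6 -10.4 w 0.0002 t 28.5 F [ 0.6 -0.4  0.7]
```

Emit:
apply_moves:
  motion:
    - {"tx":-0.14,"ty":-0.1,"tz":0.4,"turn":0,"jaw":-1}
    - {"tx":-0.14,"ty":-0.1,"tz":0.9,"turn":0,"jaw":-1}
    - {"tx":-0.14,"ty":-0.1,"tz":1.3,"turn":0,"jaw":-1}
    - {"tx":-0.14,"ty":-0.1,"tz":1.6,"turn":0,"jaw":-1}

```text
time_s: 28.8
position: [0.6348, -0.1595, 0.142]
tool_rot: [[0.233, 0.972, -0.012], [0.972, -0.233, -0.011], [-0.013, -0.009, -1.0]]
ft_force: [-0.5, 0.2, 0.2]
grip_width: 0.0003
```

Emit:
apply_moves:
  motion:
    - {"tx":0,"ty":0,"tz":0.1,"turn":0,"jaw":-1}
    - {"tx":0,"ty":0,"tz":0.2,"turn":0,"jaw":-1}
    - {"tx":0,"ty":0,"tz":0.25,"turn":0,"jaw":-1}

```text
time_s: 29.05
position: [0.635, -0.1597, 0.1403]
tool_rot: [[0.233, 0.972, -0.01], [0.972, -0.233, -0.011], [-0.013, -0.008, -1.0]]
ft_force: [-1.5, -0.1, 6.4]
grip_width: 0.0001
```

Emit:
apply_moves:
  motion:
    - {"tx":0,"ty":0,"tz":0.1,"turn":0,"jaw":-1}
    - {"tx":0,"ty":0,"tz":0.2,"turn":0,"jaw":-1}
    - {"tx":0,"ty":0,"tz":0.2,"turn":0,"jaw":-1}

```text
time_s: 29.3
position: [0.6351, -0.1601, 0.1397]
tool_rot: [[0.233, 0.972, -0.009], [0.972, -0.233, -0.012], [-0.014, -0.006, -1.0]]
ft_force: [-1.8, -0.5, 6.7]
grip_width: 0.0002
```

Emit:
apply_moves:
  motion:
    - {"tx":0,"ty":0,"tz":0.15,"turn":0,"jaw":-1}
    - {"tx":0,"ty":0,"tz":0.25,"turn":0,"jaw":-1}
    - {"tx":0,"ty":0,"tz":0.25,"turn":0,"jaw":-1}

```text
time_s: 29.55
position: [0.6354, -0.1605, 0.1393]
tool_rot: [[0.233, 0.972, -0.007], [0.972, -0.233, -0.014], [-0.015, -0.003, -1.0]]
ft_force: [-3.6, -0.1, 11.4]
grip_width: 0.0003
```

Emit:
apply_moves:
  motion:
    - {"tx":-0.05,"ty":-0.05,"tz":0.2,"turn":0,"jaw":-1}
    - {"tx":-0.05,"ty":-0.05,"tz":0.35,"turn":0,"jaw":-1}
    - {"tx":-0.05,"ty":-0.05,"tz":0.4,"turn":0,"jaw":-1}
    - {"tx":-0.05,"ty":-0.05,"tz":0.4,"turn":0,"jaw":-1}

```text
time_s: 29.88
position: [0.6357, -0.1612, 0.1387]
tool_rot: [[0.233, 0.972, -0.002], [0.972, -0.233, -0.016], [-0.016, 0.002, -1.0]]
ft_force: [-2.9, 2.2, 18.4]
grip_width: -0.0
```

Emit:
apply_moves:
  motion:
    - {"tx":-0.1,"ty":-0.05,"tz":0.3,"turn":0,"jaw":-1}
    - {"tx":-0.1,"ty":-0.05,"tz":0.5,"turn":0,"jaw":-1}
    - {"tx":-0.1,"ty":-0.05,"tz":0.55,"turn":0,"jaw":-1}
    - {"tx":-0.1,"ty":-0.05,"tz":0.55,"turn":0,"jaw":-1}

```text
time_s: 30.22
position: [0.6359, -0.1615, 0.1385]
tool_rot: [[0.233, 0.973, 0.005], [0.972, -0.232, -0.018], [-0.016, 0.009, -1.0]]
ft_force: [-8.2, 6.6, 29.2]
grip_width: 0.0003
```

Emit:
apply_moves:
  motion:
    - {"tx":0,"ty":0,"tz":-1,"turn":0,"jaw":-1}
    - {"tx":0,"ty":0,"tz":-4,"turn":0,"jaw":-1}
    - {"tx":-3,"ty":-3,"tz":-8,"turn":0,"jaw":0}
    - {"tx":-6,"ty":-6,"tz":-12,"turn":0,"jaw":1}
    - {"tx":-6.4,"ty":-6.5,"tz":-13,"turn":0,"jaw":1}

```text
time_s: 30.63
position: [0.5579, -0.2055, 0.2675]
tool_rot: [[0.232, 0.973, 0.004], [0.973, -0.232, -0.017], [-0.016, 0.008, -1.0]]
ft_force: [1.0, -0.3, 0.5]
grip_width: 0.0361
```

```bash
cat >> h.py <<'E'
def tilt():
  for n in ['wrist','scene','side']:
    im,P,p=cloud(n)
    c=np.array([.6163,-.1376])+{'wrist':0,'scene':[.0013,-.0027],'side':[-.004,-.001]}[n]
    r=np.hypot(*(P[...,:2]-c).transpose(2,0,1)); z=P[...,2]
    for nm,m in dict(lid=(r>.010)&(r<.019)&(z>.11)&(z<.13),band=(r>.023)&(r<.031)&(z>.115)&(z<.13)).items():
        if m.sum()<15: continue
        B=P[m]; A=np.c_[B[:,:2]-B[:,:2].mean(0),np.ones(len(B))]; pl=np.linalg.lstsq(A,B[:,2],rcond=None)[0]
        print(n,nm,m.sum(),'z %.4f'%pl[2],'tilt',np.degrees(pl[:2]).round(2))
E
python3 -c "
from h import *
tilt(); rel(.6163,-.1378,.1239)"
```

```text
wrist lid 995 z 0.1198 tilt [-0.17  0.66]
wrist band 1738 z 0.1226 tilt [-0.1   0.69]
scene lid 99 z 0.1176 tilt [-1.68 -0.02]
scene band 172 z 0.1207 tilt [-0.76  0.97]
side lid 33 z 0.1173 tilt [0.15 1.48]
side band 81 z 0.1193 tilt [-0.18 -0.28]
tx 8.29 ty 3.80 tz 14.48 turn 0.0 | pos [ 0.5586 -0.2065  0.2696] head -13.6 q6 -17.8 w 0.0585 t 30.8 F [ 0.1  0.3 -0.9]
```

```bash
python3 -c "
from h import *
check()"
```

```text
wrist knob 0.1342 band 0.1227 lid 0.1197 tilt deg [-0.17  0.5 ] ((0.6166068911552429, -0.1395764946937561), 0.03432140499353409) 1327
  handle ((0.4584506154060364, -0.05548214912414551), 0.01119287684559822)
scene knob 0.1323 band 0.1204 lid 0.1174 tilt deg [ 0.4  -0.11] ((0.6186044216156006, -0.14208512008190155), 0.03463710844516754) 126
side knob 0.1294 band 0.1195 lid 0.1173 tilt deg [ 0.13 -0.27] ((0.6125787496566772, -0.13931864500045776), 0.03511081263422966) 65
  handle ((0.45456168055534363, -0.05452319607138634), 0.009810499846935272)
```

View pics/sceneL.png

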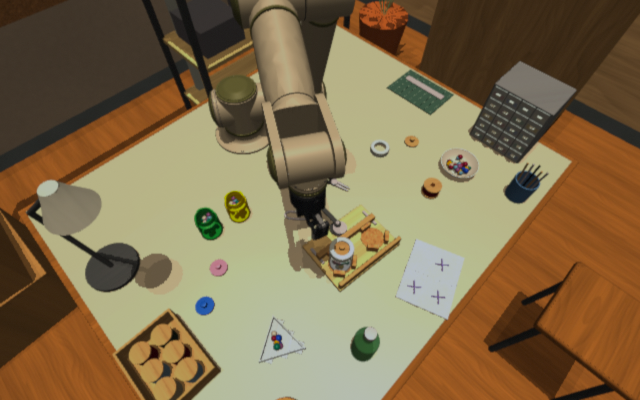

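```bash
python3 -c "
from rig import close_job
print(close_job())"
```

```text
the job is handed in; nothing more can be done
None
```

The one clear jar on the table is clamped in slot0, lidded and banded, and I handed the job in at about 31 s of robot time. I saw no second clear jar in any view. A spare lid and band are left over, and I left the look-alikes and bystander objects alone.

- **Rack:** The lever started about 7° closed, so I opened it fully before putting the jar in. I then swung it round until it resisted with about 45 N. The last camera check puts it at about 89°, within measuring error of its stop.
- **Closing:** The lid was seated knob up. The band was screwed clockwise, then regripped and twisted again, and the torque held steady at about 1.2 N m. Its top sits 3.0 mm above the lid (wrist and scene cameras), which is what a tight band should show; the side camera read 2.2 mm.
- **Jar tilt:** After the last twist the jar, lid and band leaned by nearly 2° and stood about 1 mm high. I pressed the raised edge down with the closed fingertips, up to about 29 N, and the wrist camera then read 0.7° or less. I did not twist the band again afterwards.
- **Disagreements:** The side and scene cameras differ from the wrist camera by 2 to 5 mm in position, and their tilt readings are noisier. The band turned about 45° more than its height called for, so either the fingers slipped on it or the jar turned a little in the clamp.

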